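Charge the weighing dish with boluses

ROBOT

A 6-joint arm with a two-finger parallel gripper is mounted at the origin on the work surface. World frame = base frame: x ahead of the robot, y to its left, z up, the work surface at z = 0. Lengths are in m, angles in rad, forces in N, time in s.
With the tool pointing down it reaches from about 0.35 to 0.775 m from the base axis. Payload 7.3 kg.
Tool frame: the origin (TCP) lies at the very end of the fingers, on their centre line; the grasp point (between the pads) lies 19 mm behind it; z points along the fingers, y is the line along which they close (so a half turn about z gives the same grasp; the last joint's range is limited). The gripper opens to 92 mm and grips with 3 to 60 N. Pads are 19 mm wide; open, the fingers measure 130 mm over their backs; the gripper's body (75 mm by 190 mm) begins 47 mm behind the grasp point.
Start: joints at [1.066, 0.342, 1.524, -0, 1.275, -0.146], TCP at [0.184, 0.492, 0.227] pointing down, gripper open.
Joint ranges: [-2.53, 2.53], [-0.77, 2.02], [0.04, 2.7], [-1, 4.14], [0.28, 2.66], [-3.11, 3.11]. Speed limits (rad/s): [2.57, 2.57, 3.14, 3.14, 3.14, 3.14].

INTERFACE

Orientations are given as [roll, pitch, yaw] about the fixed x, y, z axes, in that order (R = Rz(yaw) Ry(pitch) Rx(roll)).
In Python, from cell import telemetry, eyes, job gives the robot as it stands.
- The arm moves only by the tool apply_moves, never from a script. Its arguments are lists of equal length, an entry for each row: "delta_pos": the shift along the world's x, y, z each as a share of 0.4 m, from -1 to 1, a list of three; "dr": the turn, a rotation vector about the world's x, y, z each as a share of 0.5 rad, from -1 to 1, a list of three; "jaw": the opening, from 0 (shut) to 1 (fully open). A call has 1 to 8 rows; each row is the pose to reach, as a shift and turn from the pose commanded when the call began; what a row does not reach only later rows make up. A row lasts 1/12 s, in which the tool goes at most 41.7 mm and 7.16 degrees, less where a joint would pass 70% of its speed; a pose out of reach is approached as far as the arm can. A call with a number of a shift or a turn outside -1 to 1 is refused whole. A call with a gripper value outside its range is refused whole. The fingers move at their own pace and stop on an object; "force" is the grip in N (left out, the last holds). Time passes only in rows, so rows that repeat a pose let the fingers close. It gives the time, the measured TCP pose, the force, the opening and the grip force at its end, in the units of the state.
- telemetry.observe(): the state, without advancing time (a new reading comes with each control period).
- eyes.read_camera(name): name is "scene" or "top"; returns the picture (384x512x3 uint8, red, green, blue); there is no depth.
- eyes.camera_model(name): a dict with "vertical_fov" (degrees; the focal length in pixels is half the picture's height over the tangent of half this angle, whatever the lens; pixels are square), "cx", "cy" (the principal point, pixels), "rvec" (rotation vector, rad) and "tvec" (3), from world to camera coordinates, as OpenCV has them. Camera axes: x right, y down, z forward; pixel columns grow to the right and rows downward; lengths in m; the calibration is good to about 2 mm. A picture is of the moment at which its call begins. camera_model takes no time and is no camera call.
- job.hand_in(): hands the job in; it is judged then, once.
The state is a dict: "time": time; "qpos": joint angles; "qvel": joint speeds; "joint_efforts": joint torques, N m; "tool_pos": TCP position; "tool_rot": TCP orientation; "contact_force": force on the tool from outside, world axes, zero at the start; "torque": the same for the moment, N m; "opening": finger opening in m; "grip_force": force on a finger pad.
Only numpy, scipy, OpenCV 4.12 (cv2) and the standard library are available. Lean on these libraries where they do the work, as an engineer would, in place of code of your own. Each camera call takes 0.05 s, during which the arm holds its last target. There are 200 camera calls.

TASK

With the scoop, dig at least three of the four orange boluses out of the white tray and tip them from low over the rim into the glass dish on the balance; then put the used scoop wholly into the wire basket, lying on its floor, for washing. Do not touch the boluses with the gripper, leave any remaining one in the tray with none lying elsewhere, keep the dish in place on the balance, and leave the other things on the bench alone.

Things in the scene. Friction and masses are not known exactly. Their poses are not given: they have to be found in the camera images.
- scoop: Steel scoop, blue handle, 0.17 kg, standing flat. x from handle to nose, z up, origin under the pan's centre. Pan floor x -55 to 55, 96 wide, 2 thick, nose open; side walls 28 high (x -55 to 36), rear wall 42. Flat-sided handle 120 long, 16 wide (y), 22 deep, from the rear wall at z 36, rising backwards at 20 deg. To tip, pitch about 60 deg nose-down.
- scoop_grip (a point): Point on the handle's centre line to grip, across its 16 mm width: in scoop axes x -116, y 0, z 58 mm.
- scoop_lip (a point): Middle of the nose's lower edge: in scoop axes x +55, y 0, z 0 mm.
- tray: White sample tray, fixed. 254 long (x) x 120 wide, origin under its centre. Inside 246 x 112, floor top at z 4. Side walls 40 high, near (-x) wall 12 high, 4 thick. Floor flat up to x +87, then the far end slopes up at 45 deg to z 40. The scoop's pan fits with 8 mm to spare each side and slides along the floor; boluses pushed against the slope roll up over its 2 mm lip if the lip is on the floor.
- bolus0: One of four identical orange boluses (rigid capsule-shaped veterinary tablets): 24 mm diameter, 40 mm long with round ends, about 22 g. Origin at its centre, long axis its y. Starts lying in the far half of the tray; rolls easily.
- bolus1: One of four identical orange boluses (rigid capsule-shaped veterinary tablets): 24 mm diameter, 40 mm long with round ends, about 22 g. Origin at its centre, long axis its y. Starts lying in the far half of the tray; rolls easily.
- bolus2: One of four identical orange boluses (rigid capsule-shaped veterinary tablets): 24 mm diameter, 40 mm long with round ends, about 22 g. Origin at its centre, long axis its y. Starts lying in the far half of the tray; rolls easily.
- bolus3: One of four identical orange boluses (rigid capsule-shaped veterinary tablets): 24 mm diameter, 40 mm long with round ends, about 22 g. Origin at its centre, long axis its y. Starts lying in the far half of the tray; rolls easily.
- balance: White bench balance, fixed: housing 250 (x) x 190 x 41 mm high, display end at -x, origin under its centre. Round steel pan, 150 mm diameter.
- balance_pan (a point): Centre of the top of the balance's pan: 30 mm towards +x from the balance's origin, 60 mm above the bench.
- dish: Open glass dish standing loose on the balance pan: outer diameter 150 mm at the foot and 154 at the rim, 75 high, wall 4, floor 5 thick, about 0.45 kg. Origin at the centre of its underside (rim 75 mm above it, 135 above the bench).
- basket: Steel wire basket for utensils to be washed, fixed. 276 long (x) x 166 wide, rim 66 above the bench, inside 270 x 160 mm. Origin on the bench under its centre. The whole scoop (about 225 mm long) fits in lying flat, along x either way round.
- basket_floor (a point): Centre of the basket's inner floor, 10 mm above the bench.
- weight: Bystander: brass weight with a knob, 36 diameter, 52 high. Origin at the centre of its underside.
- cup: Bystander: small white plastic cup, 52 diameter, 50 high. Origin at the centre of its underside.
- amber_bottle: Bystander: amber bottle, 66 diameter, 140 high. Origin at the centre of its underside.
- jar: Bystander: white jar with a blue lid, 70 diameter, 90 high. Origin at the centre of its underside.
- vial_pot: Bystander: green plastic pot with a black lid, 60 diameter, 80 high. Origin at the centre of its underside.

How it is judged:
By the outcome, as a careful person would: the job done as asked, in the order asked, and still so for the second after the job is handed in, with the robot touching nothing.
It also fails if it takes over 72 s, if anything falls off the work surface, if the arm or the gripper's body presses on something with over 40 N, if the wrist force passes 120 N, or if a joint passes its speed limit or range.

## Working session

There is one attempt and no reset: what is moved stays moved. The work goes in short steps, Python scripts to look and compute and a tool call to move; the robot and the scene stay as the last step left them, time stands still between calls to the robot, and variables do not carry over. Pictures are saved under pics/ and viewed, at most 10 in all, crops included, and the job is handed in when it is done.

Besides the shell and the picture viewer there is one more tool, called after "Request:" as name(argument=value, ...), one argument or row to a line, values as JSON. apply_moves: Moves the arm, as the interface text tells. Its arguments: {"type":"object","properties":{"delta_pos":{"type":"array"},"dr":{"type":"array"},"jaw":{"type":"array"},"force":{"type":"number"}},"required":["delta_pos","dr","jaw"]}

```bash
mkdir -p pics; cat > h.py <<'E'
import numpy as np, cv2
from cell import telemetry, eyes, job
def cam(n):
    m=eyes.camera_model(n); f=192/np.tan(np.radians(m["vertical_fov"])/2)
    K=np.array([[f,0,m["cx"]],[0,f,m["cy"]],[0,0,1.]]); R=cv2.Rodrigues(np.array(m["rvec"],float))[0]
    return K,R,np.array(m["tvec"],float).ravel()
def ray(n,uv,z):
    K,R,t=cam(n); o=-R.T@t; d=R.T@np.linalg.solve(K,[uv[0],uv[1],1.]); return o+d*(z-o[2])/d[2]
def proj(n,p):
    K,R,t=cam(n); q=K@(R@np.asarray(p,float)+t); return q[:2]/q[2]
def save(n,f):
    im=eyes.read_camera(n); cv2.imwrite('pics/'+f,im[:,:,::-1]); return im
E
python3 - <<'E'
from h import *
for n in("scene","top"):
    im=save(n,n+'0.png'); K,R,t=cam(n); print(n,eyes.camera_model(n),-R.T@t)
a=cv2.imread('pics/top0.png');cv2.imwrite('pics/top0b.png',cv2.resize(a,(800,600),interpolation=cv2.INTER_CUBIC))
s=telemetry.observe();print(s)
E
```

```text
scene {'vertical_fov': 55.47215020198638, 'cx': 256.10185456586737, 'cy': 186.94720045189345, 'rvec': array([ 2.4067658 ,  1.12164702, -0.29783518]), 'tvec': array([-0.35389996, -0.34462962,  1.41586719])} [ 0.99465134 -0.37327957  1.05831268]
top {'vertical_fov': 48.103717893683346, 'cx': 250.3510752191943, 'cy': 194.08211380994845, 'rvec': array([ 2.12889865, -2.15769887,  0.14828678]), 'tvec': array([0.00306425, 0.57737823, 1.07771326])} [ 0.4159744  -0.01085854  1.14964702]
{'time': 0.1, 'qpos': array([ 1.06599565e+00,  3.42634471e-01,  1.52492094e+00,  3.87650239e-05,
        1.27537503e+00, -1.45976682e-01]), 'qvel': array([ 0.00119523, -0.00036596, -0.00267756, -0.00020758, -0.00046716,
       -0.0003847 ]), 'joint_efforts': array([ 1.52243825e-03, -4.32003629e+01, -2.44693726e+01,  7.17912172e-02,
        5.24656812e-02, -7.76056390e-05]), 'tool_pos': array([0.18414966, 0.4912664 , 0.22612429]), 'tool_rot': array([-3.14027449e+00, -2.31269059e-04,  2.78275720e+00]), 'contact_force': array([-0.0198901 ,  0.70816175,  0.55484856]), 'torque': array([-0.03306074, -0.02493964,  0.00279844]), 'grip_force': 0.0, 'opening': 0.09195992783412092}
```

View pics/top0b.png

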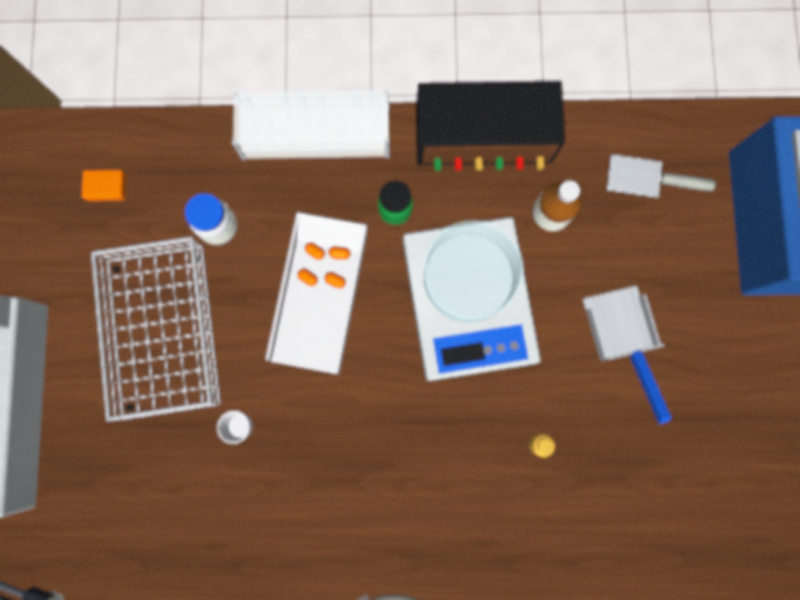

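View pics/scene0.png

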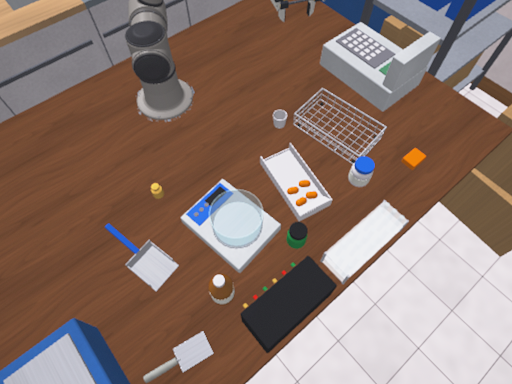

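The top view shows the basket on the left, then the tray with four boluses around (205,170) at 512 scale. Next come the balance and dish at (302,173), and the scoop pan at (399,207) with its handle running to (425,268). I'll measure these now.

```bash
cat > m.py <<'E'
from h import *
T=cv2.cvtColor(cv2.imread('pics/top0.png'),cv2.COLOR_BGR2HSV);S=cv2.cvtColor(cv2.imread('pics/scene0.png'),cv2.COLOR_BGR2HSV)
def blobs(H,lo,hi,roi,amin=15):
    m=cv2.inRange(H,lo,hi);k=np.zeros_like(m);x0,y0,x1,y1=roi;k[y0:y1,x0:x1]=m[y0:y1,x0:x1]
    c,_=cv2.findContours(k,cv2.RETR_EXTERNAL,cv2.CHAIN_APPROX_NONE);return sorted([q for q in c if cv2.contourArea(q)>amin],key=cv2.contourArea)[::-1]
def cen(q): m=cv2.moments(q);return np.array([m['m10'],m['m01']])/m['m00']
def tri(a,b):
    A=[];
    P=[c[0]@np.c_[c[1],c[2]] for c in(cam('top'),cam('scene'))]
    X=cv2.triangulatePoints(P[0],P[1],np.array(a,float).reshape(2,1),np.array(b,float).reshape(2,1)).ravel();return X[:3]/X[3]
np.set_printoptions(precision=4,suppress=True)
# handle
ht=blobs(T,(105,150,60),(130,255,255),(390,210,440,280))[0];hs=blobs(S,(105,150,60),(130,255,255),(95,215,145,260))[0]
print('handle',cen(ht),cen(hs),tri(cen(ht),cen(hs)),'plane z.067',ray('top',cen(ht),.067))
r=cv2.minAreaRect(ht);print(r);b=cv2.boxPoints(r);s=b[np.argsort(b[:,1])];e0,e1=s[:2].mean(0),s[2:].mean(0);A=ray('top',e0,.047);B=ray('top',e1,.087);d=A-B;print('ends',A,B,np.degrees(np.arctan2(d[1],d[0])),np.hypot(*d[:2]))
for q in blobs(T,(5,160,150),(20,255,255),(180,140,235,200)):print('bolus',cen(q),ray('top',cen(q),.016),cv2.minAreaRect(q))
# tray whites
q=blobs(T,(0,0,170),(180,60,255),(165,130,240,245))[0];print('tray',cv2.contourArea(q));a=cv2.approxPolyDP(cv2.convexHull(q),4,True).reshape(-1,2);print([(p,ray('top',p,.04)[:2]) for p in a])
q=blobs(T,(0,0,150),(180,70,255),(250,135,350,250))[0];a=cv2.approxPolyDP(cv2.convexHull(q),5,True).reshape(-1,2);print('bal',[(p,ray('top',p,.041)[:2]) for p in a])
q=blobs(T,(0,0,120),(180,70,255),(368,180,428,234))[0];a=cv2.approxPolyDP(cv2.convexHull(q),4,True).reshape(-1,2);print('pan',[(p,ray('top',p,.028)[:2],ray('top',p,.0)[:2]) for p in a])
a=cv2.imread('pics/top0.png');
c=cv2.resize(a[125:275,55:255],(800,600),interpolation=cv2.INTER_CUBIC);cv2.imwrite('pics/cL.png',c)
c=cv2.resize(a[130:280,250:450],(800,600),interpolation=cv2.INTER_CUBIC);cv2.imwrite('pics/cR.png',c)
E
python3 m.py
```

```text
handle [416.1259 247.7387] [121.3464 237.9505] [ 0.4335 -0.4188  0.057 ] plane z.067 [ 0.4329 -0.416   0.067 ]
((415.8866271972656, 247.49485778808594), (47.51820373535156, 7.919700622558594), 66.03751373291016)
ends [ 0.4892 -0.4021  0.047 ] [ 0.3806 -0.4277  0.087 ] 13.304907574239694 0.11156852228294695
bolus [213.9091 178.8727] [0.6237 0.0925 0.016 ] ((214.0000457763672, 179.00001525878906), (11.627553939819336, 6.260990142822266), 26.56505012512207)
bolus [196.2586 177.0623] [0.6293 0.1399 0.016 ] ((196.2000274658203, 177.10000610351562), (11.180339813232422, 6.260990142822266), 26.56505012512207)
bolus [200.8984 160.2825] [0.6751 0.1276 0.016 ] ((200.84613037109375, 160.23077392578125), (11.648704528808594, 6.1017022132873535), 33.6900634765625)
bolus [216.5512 161.4884] [0.6711 0.0854 0.016 ] ((216.5, 161.5), (5.0, 11.0), 90.0)
tray 4406.0
[(array([190, 136], dtype=int32), array([0.7361, 0.1539])), (array([234, 145], dtype=int32), array([0.7097, 0.037 ])), (array([215, 238], dtype=int32), array([0.4648, 0.0876])), (array([170, 229], dtype=int32), array([0.4895, 0.2038]))]
bal [(array([327, 139], dtype=int32), array([ 0.7222, -0.2097])), (array([345, 231], dtype=int32), array([ 0.4783, -0.2465])), (array([274, 243], dtype=int32), array([ 0.4501, -0.0636])), (array([258, 151], dtype=int32), array([ 0.6922, -0.0264]))]
pan [(array([406, 182], dtype=int32), array([ 0.6059, -0.4157]), array([ 0.6106, -0.4258])), (array([424, 221], dtype=int32), array([ 0.5023, -0.4557]), array([ 0.5044, -0.4668])), (array([386, 230], dtype=int32), array([ 0.4802, -0.3557]), array([ 0.4818, -0.3643])), (array([373, 191], dtype=int32), array([ 0.5831, -0.3275]), array([ 0.5872, -0.3354]))]
```

View pics/cL.png

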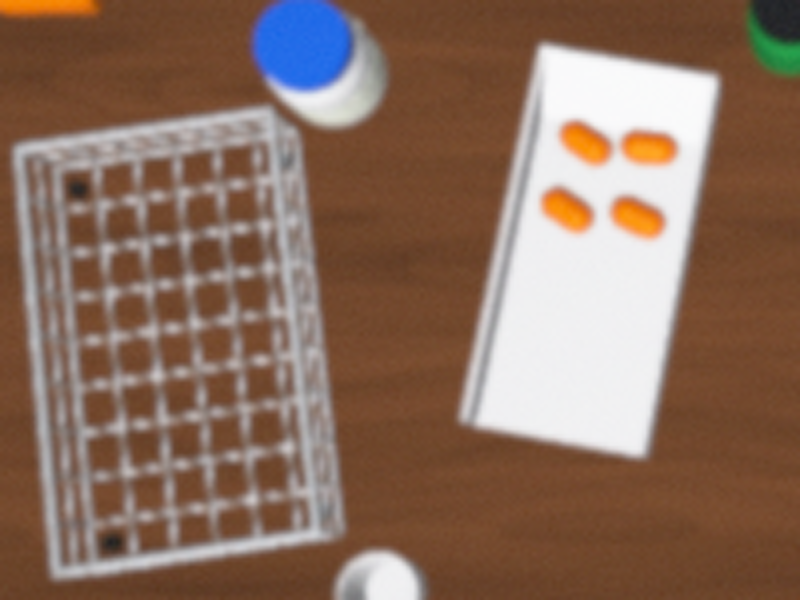

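View pics/cR.png

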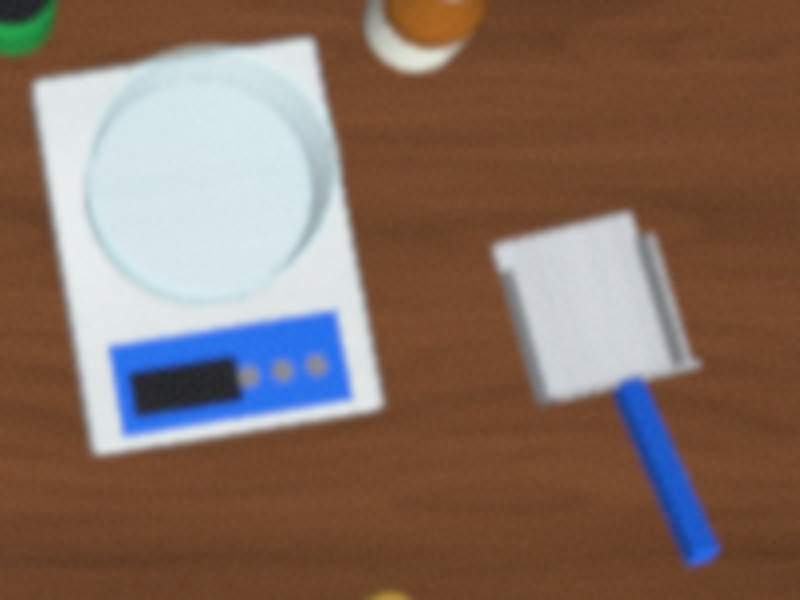

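```bash
cat >> h.py <<'E'
from scipy.spatial.transform import Rotation as Ro
np.set_printoptions(precision=4,suppress=True)
TILT=np.radians(15); G=np.array([-.116,0,.058]); GP=0.019
def scoopR(head,pitch): # degrees, pitch + = nose down
    return Ro.from_euler('z',head,degrees=True)*Ro.from_euler('y',pitch,degrees=True)
ST=Ro.from_matrix(np.c_[[-np.cos(TILT),0,-np.sin(TILT)],[0,1,0],[np.sin(TILT),0,-np.cos(TILT)]]) # tool in scoop
def tool_for(pt,world,head,pitch):
    """tool pose putting scoop-frame point pt at world"""
    R=scoopR(head,pitch); T=G+GP*ST.as_matrix()[:,2]
    return np.array(world)+R.apply(T-np.array(pt)), R*ST
LIP=[.055,0,0]
def state():
    s=telemetry.observe(); return s,np.array(s['tool_pos']),Ro.from_euler('xyz',s['tool_rot'])
def delta(p,R):
    s,p0,R0=state(); d=(p-p0)/.4; r=(R*R0.inv()).as_rotvec()/.5
    print('dpos',d,'dr',r,'| dist',np.linalg.norm(p-p0),'ang',np.degrees(.5*np.linalg.norm(r)))
def where():
    s,p0,R0=state(); R=R0*ST.inv(); T=G+GP*ST.as_matrix()[:,2]; lip=p0+R.apply(np.array(LIP)-T)
    x=R.as_matrix()[:,0]; print('t',s['time'],'tcp',p0,'lip',lip,'head',np.degrees(np.arctan2(x[1],x[0])),'pitch',np.degrees(np.arcsin(-x[2])),'roll',np.degrees(np.arcsin(R.as_matrix()[2,1])),'F',s['contact_force'],'op',s['opening'],'gf',s['grip_force'],'q',s['qpos'])
E
python3 - <<'E'
from h import *
print('dish',ray('top',(302.75,173),.135))
for n,p in dict(nl=(373,190.75),nr=(408,182.75)).items(): print(n,ray('top',p,.002))
for p in [(15,148),(272,110),(340,532),(55,575)]: print('basket',ray('top',(55+p[0]/4,125+p[1]/4),.066))
print('feet', [ray('top',(55+p[0]/4,125+p[1]/4),.01) for p in[(78,188),(112,542)]])
p,R=tool_for(G,[.434,-.419,.058],13.5,0);print(p);p[2]+=.12;delta(p,R)
E
```

```text
dish [ 0.6131 -0.1315  0.135 ]
nl [ 0.5876 -0.3349  0.002 ]
nr [ 0.6081 -0.4303  0.002 ]
basket [0.6645 0.4888 0.066 ]
basket [0.6872 0.3233 0.066 ]
basket [0.4165 0.2727 0.066 ]
basket [0.3923 0.4499 0.066 ]
feet [array([0.649 , 0.4705, 0.01  ]), array([0.4119, 0.4372, 0.01  ])]
[ 0.4388 -0.4179  0.0396]
dpos [ 0.6366 -2.2728 -0.1662] dr [-0.0301 -0.531   1.1824] | dist 0.9464422511619418 ang 37.14106431085933
```

Request:
apply_moves(
  delta_pos=[
    [0.5,-0.6,0.1],
    [0.5,-0.6,0.1],
    [0.5,-0.6,0.1],
    [0.5,-0.6,0.1],
    [0.5,-0.6,0.1],
    [0.5,-0.6,0.1],
    [0.5,-0.6,0.1],
    [0.5,-0.6,0.1],
  ],
  dr=[
    [0,0,0.6],
    [0,0,0.6],
    [0,0,0.6],
    [0,0,0.6],
    [0,0,0.6],
    [0,0,0.6],
    [0,0,0.6],
    [0,0,0.6],
  ],
  jaw=[0.6,0.6,0.6,0.6,0.6,0.6,0.6,0.6],
)

```text
time: 0.77
tool_pos: [0.3857, 0.2491, 0.267]
tool_rot: [-3.141, 0.0, 3.082]
contact_force: [0.0, 0.3, 0.5]
opening: 0.0551
grip_force: 0.0
```

Request:
apply_moves(
  delta_pos=[
    [0.15,-0.8,0],
    [0.15,-0.8,0],
    [0.15,-0.8,0],
    [0.15,-0.8,0],
    [0.15,-0.8,0],
    [0.15,-0.8,0],
    [0.15,-0.8,0],
    [0.15,-0.8,0],
  ],
  dr=[
    [0,-0.3,0.5],
    [0,-0.3,0.5],
    [0,-0.3,0.5],
    [0,-0.3,0.5],
    [0,-0.3,0.5],
    [0,-0.3,0.5],
    [0,-0.3,0.5],
    [0,-0.3,0.5],
  ],
  jaw=[0.6,0.6,0.6,0.6,0.6,0.6,0.6,0.6],
)

```text
time: 1.43
tool_pos: [0.4441, -0.0708, 0.2667]
tool_rot: [-3.132, 0.149, -2.95]
contact_force: [0.3, -0.1, -0.1]
opening: 0.0552
grip_force: 0.0
```

```bash
python3 - <<'E'
from h import *
where()
p,R=tool_for(G,[.433,-.420,.058],13,0);p[2]+=.1;delta(p,R)
E
```

```text
t 1.4333 tcp [ 0.4441 -0.0708  0.2667] lip [ 0.6019 -0.041   0.2087] head 10.838001400633441 pitch 6.43998204134173 roll -0.5678993006093929 F [ 0.3473 -0.0672 -0.1124] op 0.05515817892478538 gf 0.0 q [-0.3809  0.0862  1.7544  0.0785  1.1709 -2.1686]
dpos [-0.0157 -0.8703 -0.3176] dr [ 0.0659 -0.2158  0.0743] | dist 0.3706243471718652 ang 6.806617459463583
```

Request:
apply_moves(
  delta_pos=[
    [-0.0157,-0.8,0],
    [-0.0157,-0.8,0],
    [-0.0157,-0.8,0],
    [-0.0157,-0.8,0],
    [-0.0157,-0.87,-0.318],
    [-0.0157,-0.87,-0.318],
    [-0.0157,-0.87,-0.318],
    [-0.0157,-0.87,-0.318],
  ],
  dr=[
    [0.066,-0.216,0.074],
    [0.066,-0.216,0.074],
    [0.066,-0.216,0.074],
    [0.066,-0.216,0.074],
    [0.066,-0.216,0.074],
    [0.066,-0.216,0.074],
    [0.066,-0.216,0.074],
    [0.066,-0.216,0.074],
  ],
  jaw=[0.5,0.5,0.5,0.5,0.5,0.5,0.5,0.5],
)

```text
time: 2.1
tool_pos: [0.4383, -0.3641, 0.1736]
tool_rot: [3.141, 0.262, -2.915]
contact_force: [0.4, -0.2, 0.8]
opening: 0.0456
grip_force: 0.0
```

```bash
python3 - <<'E'
from h import *
where()
p,R=tool_for(G,[.433,-.420,.058],13,0);delta(p,R)
im=save('top','a1.png'); a=cv2.imread('pics/a1.png');cv2.imwrite('pics/a1c.png',cv2.resize(a[170:290,360:460],(500,600),interpolation=cv2.INTER_CUBIC))
E
```

```text
t 2.1 tcp [ 0.4383 -0.3641  0.1736] lip [ 0.6002 -0.3268  0.134 ] head 12.996773922051045 pitch 0.007978131489629496 roll 0.0234897502193887 F [ 0.369  -0.1554  0.8386] op 0.04560776810810007 gf 0.0 q [-0.9648  0.4012  1.6227  0.2831  1.0371 -2.8972]
dpos [-0.0014 -0.1369 -0.335 ] dr [-0.0007 -0.0005  0.0001] | dist 0.1447554839073596 ang 0.025016736156818094
```

Request:
apply_moves(
  delta_pos=[
    [-0.0014,-0.137,0],
    [-0.0014,-0.137,0],
    [-0.0014,-0.137,-0.2],
    [-0.0014,-0.137,-0.335],
    [-0.0014,-0.137,-0.335],
    [-0.0014,-0.137,-0.335],
    [-0.0014,-0.137,-0.335],
  ],
  dr=[
    [0,0,0],
    [0,0,0],
    [0,0,0],
    [0,0,0],
    [0,0,0],
    [0,0,0],
    [0,0,0],
  ],
  jaw=[0.5,0.5,0.5,0.5,0.5,0.5,0.5],
)

```text
time: 2.73
tool_pos: [0.4372, -0.4151, 0.038]
tool_rot: [3.134, 0.259, -2.916]
contact_force: [0.2, -0.1, 1.1]
opening: 0.0457
grip_force: 0.0
```

```bash
python3 - <<'E'
from h import *
where()
im=save('scene','a2.png'); a=cv2.imread('pics/a2.png');b=cv2.resize(a[150:300,60:260],(800,600),interpolation=cv2.INTER_CUBIC);cv2.imwrite('pics/a2c.png',b)
p0=state()[1]; print([ (proj('scene',q)-[60,150])*4 for q in (p0,[.433,-.42,.058])])
E
```

```text
t 2.7333 tcp [ 0.4372 -0.4151  0.038 ] lip [ 0.5989 -0.3773 -0.0021] head 13.034628060912468 pitch 0.1331562051643956 roll 0.41760759982150936 F [ 0.1931 -0.1334  1.1371] op 0.04571012398457763 gf 0.0 q [-1.0185  0.6398  1.6444  0.3456  0.8102 -3.0494]
[array([255.9264, 363.1438]), array([240.8983, 351.7463])]
```

View pics/a2c.png

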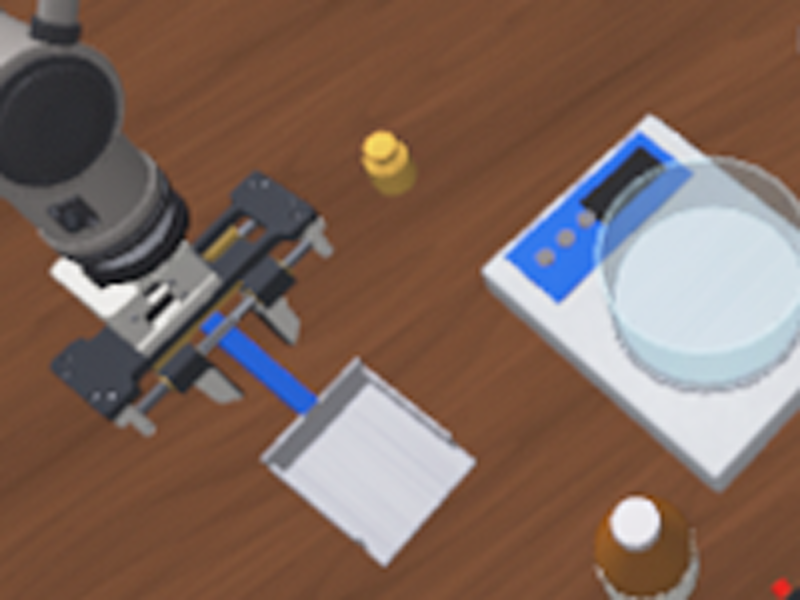

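Request:
apply_moves(
  delta_pos=[
    [0,0,0],
    [0,0,0],
    [0,0,0],
    [0,0,0],
    [0,0,0],
    [0,0,0],
  ],
  dr=[
    [0,0,0],
    [0,0,0],
    [0,0,0],
    [0,0,0],
    [0,0,0],
    [0,0,0],
  ],
  jaw=[0.15,0.05,0,0,0,0],
  force=60,
)

```text
time: 3.28
tool_pos: [0.4386, -0.4175, 0.042]
tool_rot: [-3.141, 0.262, -2.914]
contact_force: [-1.6, 0.7, 6.1]
opening: 0.0157
grip_force: 60.0
```

```bash
python3 - <<'E'
from h import *
where()
E
```

```text
t 3.2833 tcp [ 0.4386 -0.4175  0.042 ] lip [ 0.6005 -0.38    0.0024] head 13.034927945061769 pitch -0.032474654226576506 roll -0.0591875593328076 F [-1.5907  0.7387  6.1247] op 0.015691828441034953 gf 59.97894644737244 q [-1.0186  0.6343  1.6417  0.3459  0.8097 -3.0499]
```

Request:
apply_moves(
  delta_pos=[
    [0,0,0.05],
    [0,0,0.15],
    [0,0,0.25],
    [0,0,0.35],
    [0,0,0.45],
    [0,0,0.5],
    [0,0,0.5],
    [0,0,0.5],
  ],
  dr=[
    [0,0,0],
    [0,0,0],
    [0,0,0],
    [0,0,0],
    [0,0,0],
    [0,0,0],
    [0,0,0],
    [0,0,0],
  ],
  jaw=[0,0,0,0,0,0,0,0],
)

```text
time: 3.95
tool_pos: [0.4383, -0.4173, 0.2415]
tool_rot: [-3.14, 0.262, -2.914]
contact_force: [-0.3, -0.2, -2.8]
opening: 0.016
grip_force: 60.0
```

Request:
apply_moves(
  delta_pos=[
    [0,0.08,0],
    [0,0.16,0],
    [0,0.25,0],
    [0,0.34,0],
    [0,0.43,0],
    [0,0.52,0],
    [0,0.6,0],
    [0,0.65,0],
  ],
  dr=[
    [0,0,-0.05],
    [0,0,-0.1],
    [0,0,-0.2],
    [0,0,-0.3],
    [0,0,-0.4],
    [0,0,-0.5],
    [0,0,-0.5],
    [0,0,-0.5],
  ],
  jaw=[0,0,0,0,0,0,0,0],
)

```text
time: 4.62
tool_pos: [0.4364, -0.1533, 0.2383]
tool_rot: [3.138, 0.257, 3.12]
contact_force: [0.1, -0.4, -1.5]
opening: 0.0155
grip_force: 60.0
```

Request:
apply_moves(
  delta_pos=[
    [0,0.08,0],
    [0,0.16,0],
    [0,0.25,0],
    [0,0.34,0],
    [0,0.43,0],
    [0,0.52,0],
    [0,0.6,0],
    [0,0.65,0],
  ],
  dr=[
    [0,0,-0.05],
    [0,0,-0.1],
    [0,0,-0.2],
    [0,0,-0.3],
    [0,0,-0.36],
    [0,0,-0.36],
    [0,0,-0.36],
    [0,0,-0.36],
  ],
  jaw=[0,0,0,0,0,0,0,0],
)

```text
time: 5.28
tool_pos: [0.4364, 0.1055, 0.2384]
tool_rot: [-3.141, 0.257, 2.941]
contact_force: [0.3, -0.6, -2.0]
opening: 0.0161
grip_force: 60.0
```

```bash
python3 - <<'E'
from h import *
where()
im=save('scene','a3.png');save('top','t3.png'); a=cv2.imread('pics/a3.png');b=cv2.resize(a[60:260,150:400],(750,600),interpolation=cv2.INTER_CUBIC);cv2.imwrite('pics/a3c.png',b)
E
```

```text
t 5.2833 tcp [0.4364 0.1055 0.2384] lip [0.5989 0.0724 0.1979] head -11.479770445251804 pitch 0.2981826600033004 roll -0.04485235194309333 F [ 0.332  -0.6455 -1.99  ] op 0.016071375800062355 gf 59.98019099235535 q [ 0.1247  0.0658  1.8788 -0.1003  0.9559 -1.1979]
```

View pics/a3c.png

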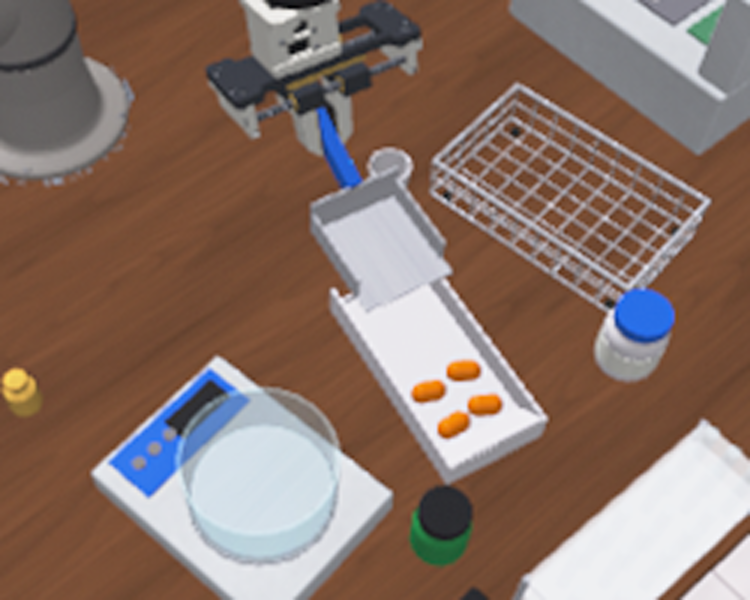

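The scoop is held straight and level above the tray's near end. Its nose corners are at about (370,308) and (450,270) in the crop, and I'll compare these with the prediction.

```bash
python3 - <<'E'
from h import *
s,p0,R0=state(); R=R0*ST.inv(); T=G+GP*ST.as_matrix()[:,2]
for c in ([.055,.048,0],[.055,-.048,0]):
    w=p0+R.apply(np.array(c)-T); print(w,'scene crop',(proj('scene',w)-[150,60])*3,'top crop',(proj('top',w)-[150,130])*5)
a=cv2.imread('pics/t3.png');cv2.imwrite('pics/t3c.png',cv2.resize(a[130:250,150:300],(750,600),interpolation=cv2.INTER_CUBIC))
E
```

```text
[0.6087 0.1199 0.1978] scene crop [453.117 271.412] top crop [222.2195 205.7523]
[0.5898 0.0257 0.1979] scene crop [366.3998 311.5496] top crop [431.1259 243.9839]
```

View pics/t3c.png

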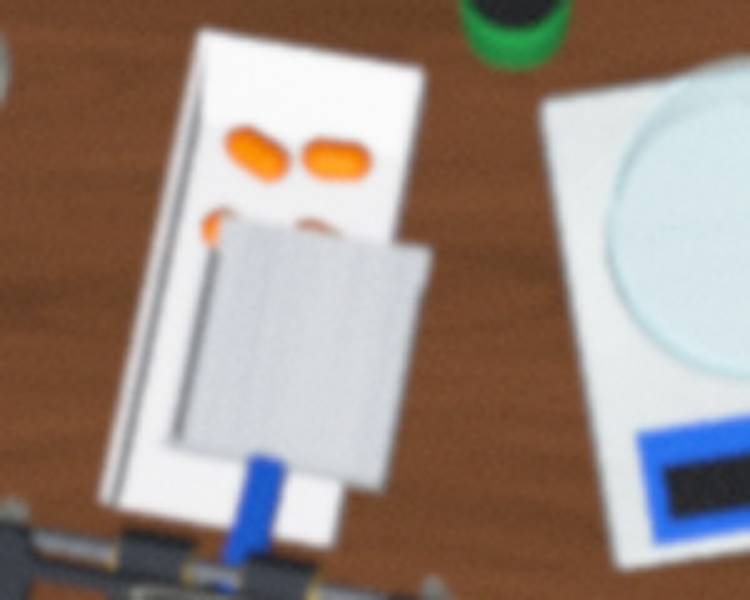

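```bash
cat >> h.py <<'E'
LIP=[.052,0,-.0024]
TC=np.array([.600,.1206]);TH=-11.5
def tw(x,z,y=0):
    c,s=np.cos(np.radians(TH)),np.sin(np.radians(TH)); return [TC[0]+c*x-s*y,TC[1]+s*x+c*y,z]
def tr():
    s,p0,R0=state(); R=R0*ST.inv(); T=G+GP*ST.as_matrix()[:,2]; d=p0+R.apply(np.array(LIP)-T)-[*TC,0]
    c,q=np.cos(np.radians(TH)),np.sin(np.radians(TH)); print('lip in tray',c*d[0]+q*d[1],-q*d[0]+c*d[1],d[2])
E
python3 - <<'E'
from h import *
tr()
for x,z,p in((-.035,.06,8),(-.035,.006,8)): delta(*tool_for(LIP,tw(x,z),TH,p))
E
```

```text
lip in tray 0.005771159796394972 -0.04699621135927364 0.19543503622548855
dpos [-0.0586  0.1329 -0.2851] dr [ 0.0548  0.2627 -0.0056] | dist 0.12797694713771474 ang 7.690275892702072
dpos [-0.0586  0.1329 -0.4201] dr [ 0.0548  0.2627 -0.0056] | dist 0.1777912898594827 ang 7.690275892702072
```

Request:
apply_moves(
  delta_pos=[
    [-0.0586,0.133,0],
    [-0.0586,0.133,-0.1],
    [-0.0586,0.133,-0.2],
    [-0.0586,0.133,-0.285],
    [-0.0586,0.133,-0.285],
    [-0.0586,0.133,-0.285],
    [-0.0586,0.133,-0.285],
  ],
  dr=[
    [0.055,0.263,-0.005],
    [0.055,0.263,-0.005],
    [0.055,0.263,-0.005],
    [0.055,0.263,-0.005],
    [0.055,0.263,-0.005],
    [0.055,0.263,-0.005],
    [0.055,0.263,-0.005],
  ],
  jaw=[0,0,0,0,0,0,0],
)

```text
time: 5.97
tool_pos: [0.4158, 0.1556, 0.1279]
tool_rot: [3.141, 0.128, 2.936]
contact_force: [0.4, 0.4, -1.1]
opening: 0.0156
grip_force: 60.0
```

```bash
python3 - <<'E'
from h import *
tr();where()
delta(*tool_for(LIP,tw(-.035,.006),TH,8))
save('top','t4.png');a=cv2.imread('pics/t4.png');cv2.imwrite('pics/t4c.png',cv2.resize(a[130:250,140:260],(600,600),interpolation=cv2.INTER_CUBIC))
s,p0,R0=state(); R=R0*ST.inv(); T=G+GP*ST.as_matrix()[:,2]
for c in (.048,-.048):
    w=p0+R.apply(np.array([LIP[0],c,LIP[2]])-T); print((proj('top',w)-[140,130])*5)
E
```

```text
lip in tray -0.03149963056677503 -0.0031967123750778546 0.06452766162789185
t 5.9667 tcp [0.4158 0.1556 0.1279] lip [0.5685 0.1237 0.0645] head -11.786243491900803 pitch 7.659616789180912 roll 0.035306038268457456 F [ 0.3781  0.4189 -1.0697] op 0.01563652263562602 gf 59.9791020154953 q [ 0.2233  0.2609  1.9665 -0.0735  0.7987 -1.0935]
dpos [-0.0064  0.0075 -0.144 ] dr [0.0012 0.0119 0.0102] | dist 0.05773818222797599 ang 0.4492696407800672
[207.0809 315.2742]
[391.3174 350.904 ]
```

View pics/t4c.png

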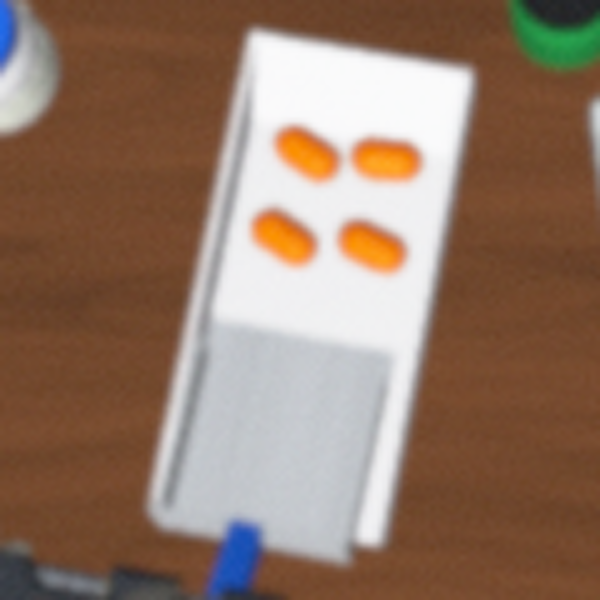

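Nose corners are at (212,322) and (391,354), between the tray walls and within about 2 mm of the middle, so I'll go down now.

Request:
apply_moves(
  delta_pos=[
    [-0.004,0.0055,-0.05],
    [-0.004,0.0055,-0.09],
    [-0.004,0.0055,-0.12],
    [-0.004,0.0055,-0.14],
    [-0.004,0.0055,-0.147],
    [-0.004,0.0055,-0.147],
  ],
  dr=[
    [0,0.01,0.01],
    [0,0.01,0.01],
    [0,0.01,0.01],
    [0,0.01,0.01],
    [0,0.01,0.01],
    [0,0.01,0.01],
  ],
  jaw=[0,0,0,0,0,0],
)

```text
time: 6.52
tool_pos: [0.4141, 0.1581, 0.0689]
tool_rot: [-3.141, 0.124, 2.941]
contact_force: [-0.4, 0.0, -1.7]
opening: 0.0157
grip_force: 60.0
```

```bash
python3 - <<'E'
from h import *
tr();where()
for x,z,p in ((-.03,.004,8),(0,.004,6),(.03,.004,3),(.06,.004,2),(.085,.004,2)):delta(*tool_for(LIP,tw(x,z,-.001),TH,p))
E
```

```text
lip in tray -0.033883443625906805 -0.00021643631241557385 0.004818165318871609
t 6.5167 tcp [0.4141 0.1581 0.0689] lip [0.5668 0.1271 0.0048] head -11.478989280560127 pitch 7.9029152601544475 roll -0.0055111506128769 F [-0.3537  0.0213 -1.6678] op 0.01565026737238912 gf 59.97881054878235 q [ 0.229   0.3657  2.0332 -0.0873  0.6318 -1.0738]
dpos [ 0.0094 -0.0038 -0.0014] dr [ 0.0009  0.0033 -0.0008] | dist 0.004096195784344492 ang 0.09965038110858321
dpos [ 0.0776 -0.0177 -0.0151] dr [-0.013  -0.0651 -0.0008] | dist 0.032415094231751505 ang 1.9030468073242877
dpos [ 0.1441 -0.0312 -0.0359] dr [-0.0339 -0.1678 -0.0008] | dist 0.06070581070901088 ang 4.902965672664788
dpos [ 0.2155 -0.0457 -0.0429] dr [-0.0409 -0.202  -0.0007] | dist 0.08978132319833516 ang 5.902956949548423
dpos [ 0.2768 -0.0582 -0.0429] dr [-0.0409 -0.202  -0.0007] | dist 0.11441891160797753 ang 5.902956949548423
```

Request:
apply_moves(
  delta_pos=[
    [0.009,-0.003,-0.003],
    [0.03,-0.007,-0.005],
    [0.055,-0.012,-0.01],
    [0.078,-0.017,-0.016],
    [0.1,-0.022,-0.023],
    [0.122,-0.026,-0.03],
    [0.144,-0.031,-0.037],
    [0.144,-0.031,-0.037],
  ],
  dr=[
    [0,0,0],
    [-0.004,-0.02,0],
    [-0.008,-0.04,0],
    [-0.013,-0.065,0],
    [-0.02,-0.1,0],
    [-0.027,-0.135,0],
    [-0.034,-0.168,0],
    [-0.034,-0.168,0],
  ],
  jaw=[0,0,0,0,0,0,0,0],
)

```text
time: 7.18
tool_pos: [0.4729, 0.1456, 0.0532]
tool_rot: [3.142, 0.212, 2.942]
contact_force: [2.8, -0.9, 1.0]
opening: 0.0153
grip_force: 60.0
```

```bash
python3 - <<'E'
from h import *
tr();where()
for x,z,p in ((.045,.004,2),(.06,.003,2),(.075,.003,2),(.085,.003,2),(.09,.004,2)):delta(*tool_for(LIP,tw(x,z,0),TH,p))
save('top','t5.png');a=cv2.imread('pics/t5.png')[120:250,140:260];b=cv2.imread('pics/a3.png')
save('scene','s5.png');b=cv2.imread('pics/s5.png')[100:230,240:360]
cv2.imwrite('pics/c5.png',np.hstack([cv2.resize(a,(400,433),interpolation=cv2.INTER_CUBIC),cv2.resize(b,(400,433),interpolation=cv2.INTER_CUBIC)]))
E
```

```text
lip in tray 0.031225711440073464 -0.0007238651159129387 0.0030637033718331555
t 7.1833 tcp [0.4729 0.1456 0.0532] lip [0.6305 0.1137 0.0031] head -11.461123777440186 pitch 2.8785921856262635 roll 0.002038302318323362 F [ 2.8225 -0.9377  0.9795] op 0.01530772735863654 gf 59.98370826244354 q [ 0.1962  0.4407  1.9831 -0.1615  0.5279 -1.0427]
dpos [ 0.0323 -0.0044 -0.0038] dr [-0.0062 -0.03   -0.0014] | dist 0.013140276484141473 ang 0.879450380091462
dpos [ 0.0691 -0.0119 -0.0063] dr [-0.0062 -0.03   -0.0014] | dist 0.028150408416416715 ang 0.879450380091462
dpos [ 0.1058 -0.0194 -0.0063] dr [-0.0062 -0.03   -0.0014] | dist 0.04310631810827151 ang 0.879450380091462
dpos [ 0.1303 -0.0244 -0.0063] dr [-0.0062 -0.03   -0.0014] | dist 0.0530907472046223 ang 0.879450380091462
dpos [ 0.1426 -0.0269 -0.0038] dr [-0.0062 -0.03   -0.0014] | dist 0.05804992994484119 ang 0.879450380091462
```

View pics/c5.png

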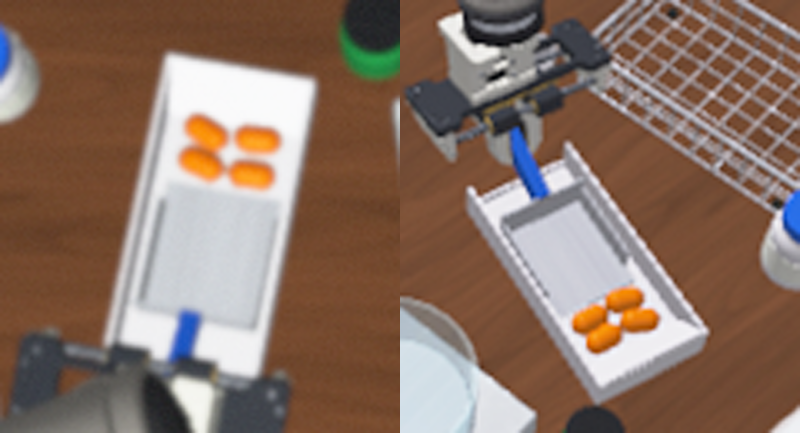

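The boluses are just ahead of the lip, at about (200,150) in the left half, and the scoop is straight in the tray. I'll push on to the slope.

Request:
apply_moves(
  delta_pos=[
    [0.02,-0.003,-0.003],
    [0.04,-0.006,-0.006],
    [0.06,-0.01,-0.006],
    [0.08,-0.014,-0.006],
    [0.1,-0.018,-0.006],
    [0.118,-0.022,-0.006],
    [0.13,-0.0245,-0.006],
    [0.133,-0.025,-0.006],
  ],
  dr=[
    [-0.003,-0.015,0],
    [-0.006,-0.03,0],
    [-0.006,-0.03,0],
    [-0.006,-0.03,0],
    [-0.006,-0.03,0],
    [-0.006,-0.03,0],
    [-0.006,-0.03,0],
    [-0.006,-0.03,0],
  ],
  jaw=[0,0,0,0,0,0,0,0],
)

```text
time: 7.95
tool_pos: [0.5251, 0.1356, 0.051]
tool_rot: [-3.141, 0.224, 2.941]
contact_force: [-5.2, 1.0, 5.2]
opening: 0.0157
grip_force: 60.0
```

```bash
cat >> h.py <<'E'
def orange(n='top',z=.018,roi=None):
    im=eyes.read_camera(n); H=cv2.cvtColor(im,cv2.COLOR_RGB2HSV); m=cv2.inRange(H,(4,150,130),(20,255,255))
    c,_=cv2.findContours(m,cv2.RETR_EXTERNAL,cv2.CHAIN_APPROX_NONE)
    for q in c:
        a=cv2.contourArea(q)
        if a<8: continue
        M=cv2.moments(q);u=np.array([M['m10'],M['m01']])/M['m00'];w=ray(n,u,z);d=w[:2]-TC
        cc,s=np.cos(np.radians(TH)),np.sin(np.radians(TH)); print(n,'orange px',u,'area',a,'w',w,'tray',cc*d[0]+s*d[1],-s*d[0]+cc*d[1])
E
python3 - <<'E'
from h import *
tr();where();orange();orange('scene')
E
```

```text
lip in tray 0.08502281089899638 -0.0002574429123275365 0.0027979319738453898
t 7.95 tcp [0.5251 0.1356 0.051 ] lip [0.6833 0.1034 0.0028] head -11.490012687995305 pitch 2.168413419517933 roll -0.02308789916805277 F [-5.1718  1.0483  5.2127] op 0.015671140635247674 gf 59.97852265834808 q [ 0.1575  0.5022  1.8719 -0.1472  0.5623 -1.0963]
top orange px [347.2475 285.4866] area 180.5 w [ 0.3396 -0.2509  0.018 ] tray -0.18112261539913588 -0.4159862992056262
top orange px [209.1782 161.3731] area 289.0 w [0.6713 0.105  0.018 ] tray 0.07296740637928795 -0.0010304048746640048
top orange px [358.0662 133.6454] area 204.0 w [ 0.7422 -0.2984  0.018 ] tray 0.22286375563821598 -0.3822836321328482
top orange px [ 65.1274 118.2117] area 548.0 w [0.7978 0.4998 0.018 ] tray 0.11823631596375131 0.4109762637187628
top orange px [306.1343 104.6111] area 36.0 w [ 0.8263 -0.1605  0.018 ] tray 0.2777957489164531 -0.23035539600505472
top orange px [345.5    103.7792] area 40.0 w [ 0.827  -0.2682  0.018 ] tray 0.29994956839020465 -0.33577520687925055
scene orange px [245. 305.] area 14.0 w [ 0.808  -0.2566  0.018 ] tray 0.27906838455020494 -0.3281933052746665
scene orange px [274. 280.] area 14.0 w [ 0.8075 -0.1491  0.018 ] tray 0.2570714202743146 -0.22289036330041567
scene orange px [210.9283 285.4515] area 39.5 w [ 0.7038 -0.2967  0.018 ] tray 0.1849474298846181 -0.38821650405682384
scene orange px [305.5307 197.2051] area 214.5 w [0.6713 0.1068 0.018 ] tray 0.07263038599635244 0.0007047200778967679
scene orange px [156.1641 190.0756] area 130.0 w [ 0.3386 -0.2484  0.018 ] tray -0.18262546498181403 -0.4136733219982928
scene orange px [413.2462 158.0566] area 306.0 w [0.7992 0.4962 0.018 ] tray 0.12030508783918172 0.4078146068814742
```

```bash
python3 - <<'E'
from h import *
for x,z,p in ((.089,.003,2),(.092,.005,1),(.098,.011,-1),(.104,.017,-4),(.109,.022,-8),(.112,.028,-13),(.112,.04,-18)):delta(*tool_for(LIP,tw(x,z,0),TH,p))
E
```

```text
dpos [ 0.0094 -0.0015 -0.0011] dr [-0.0005 -0.0034 -0.0009] | dist 0.0038130763154737997 ang 0.10177801415404114
dpos [ 0.0147 -0.0026 -0.0031] dr [-0.0074 -0.0376 -0.0009] | dist 0.0061096691354756635 ang 1.0983600180524193
dpos [ 0.0258 -0.0048 -0.0024] dr [-0.0213 -0.106  -0.0009] | dist 0.010553499880050216 ang 3.0981392068481313
dpos [ 0.0361 -0.0069 -0.0089] dr [-0.0422 -0.2086 -0.0009] | dist 0.015112074568834026 ang 6.0980795323181916
dpos [ 0.0441 -0.0085 -0.0255] dr [-0.07   -0.3455 -0.0009] | dist 0.020649544943393737 ang 10.098055094807581
dpos [ 0.0489 -0.0095 -0.0471] dr [-0.1048 -0.5165 -0.0009] | dist 0.02744471230138953 ang 15.098042728472914
dpos [ 0.0496 -0.0097 -0.0539] dr [-0.1395 -0.6875 -0.0009] | dist 0.029540264899562334 ang 20.09803649124826
```

Request:
apply_moves(
  delta_pos=[
    [0.0094,-0.0015,-0.001],
    [0.0147,-0.0026,-0.003],
    [0.02,-0.0037,-0.003],
    [0.0258,-0.0048,-0.0024],
    [0.031,-0.0058,-0.005],
    [0.0361,-0.0069,-0.0089],
    [0.044,-0.0085,-0.0245],
    [0.044,-0.0085,-0.0245],
  ],
  dr=[
    [0,-0.003,0],
    [-0.0074,-0.0376,0],
    [-0.014,-0.07,0],
    [-0.0213,-0.106,0],
    [-0.032,-0.157,0],
    [-0.0422,-0.2086,0],
    [-0.07,-0.3455,0],
    [-0.07,-0.3455,0],
  ],
  jaw=[0,0,0,0,0,0,0,0],
)

```text
time: 8.72
tool_pos: [0.5355, 0.1316, 0.0378]
tool_rot: [-3.136, 0.391, 2.943]
contact_force: [-13.8, -1.7, 5.4]
opening: 0.0159
grip_force: 60.1
```

```bash
python3 - <<'E'
from h import *
tr();where();orange();orange('scene')
for x,z,p in ((.109,.036,-13),(.107,.05,-18),(.105,.08,-18),(.1,.16,-18)):delta(*tool_for(LIP,tw(x,z,0),TH,p))
E
```

```text
lip in tray 0.10171982934080873 -0.0021645995505851917 0.017226990066394006
t 8.7167 tcp [0.5355 0.1316 0.0378] lip [0.6992 0.0982 0.0172] head -11.459574538453682 pitch -7.430093908139202 roll -0.32141577104943825 F [-13.8328  -1.7117   5.3618] op 0.01586064405642888 gf 60.05856513977051 q [ 0.1888  0.5141  1.9854 -0.5023  0.3162 -0.7288]
top orange px [347.4586 285.4247] area 177.0 w [ 0.3397 -0.2515  0.018 ] tray -0.18086654011932798 -0.4164951029319557
top orange px [218.0578 162.3821] area 147.0 w [0.6682 0.0811 0.018 ] tray 0.07467309264936224 -0.025065953367646276
top orange px [201.5879 155.4219] area 135.5 w [0.688  0.1255 0.018 ] tray 0.08524210032450862 0.02237776855397437
top orange px [358.2301 133.6715] area 205.0 w [ 0.7421 -0.2989  0.018 ] tray 0.22287335553828394 -0.3827301857711891
top orange px [ 65.1274 118.2153] area 548.0 w [0.7978 0.4998 0.018 ] tray 0.11822625462247825 0.41097369498062236
top orange px [306.1343 104.6111] area 36.0 w [ 0.8263 -0.1605  0.018 ] tray 0.2777957489164531 -0.23035539600505472
top orange px [345.5    103.7792] area 40.0 w [ 0.827  -0
[... 613 characters left out ...]
564508599781 0.026360115824108923
scene orange px [156.1576 190.0181] area 129.0 w [ 0.3384 -0.2483  0.018 ] tray -0.182838809737933 -0.4136147402719858
scene orange px [413.2462 158.0566] area 306.0 w [0.7992 0.4962 0.018 ] tray 0.12030508783918172 0.4078146068814742
dpos [0.0156 0.0027 0.0057] dr [-0.0278 -0.1979  0.002 ] | dist 0.006718979088266696 ang 5.724775749677303
dpos [0.0113 0.0036 0.0039] dr [-0.0626 -0.3689  0.0025] | dist 0.005007531326624127 ang 10.719619514063268
dpos [0.0064 0.0046 0.0789] dr [-0.0626 -0.3689  0.0025] | dist 0.03172747614079123 ang 10.719619514063268
dpos [-0.0058  0.007   0.2789] dr [-0.0626 -0.3689  0.0025] | dist 0.11162986735937636 ang 10.719619514063268
```

```bash
python3 - <<'E'
from h import *
def tri(a,b):
    P=[c[0]@np.c_[c[1],c[2]] for c in(cam('top'),cam('scene'))]
    X=cv2.triangulatePoints(P[0],P[1],np.array(a,float).reshape(2,1),np.array(b,float).reshape(2,1)).ravel();return X[:3]/X[3]
c,q=np.cos(np.radians(TH)),np.sin(np.radians(TH))
for a,b in (((218.06,162.38),(298.14,197.92)),((201.59,155.42),(313.03,195.02))):
    w=tri(a,b);d=w[:2]-TC;print(w,c*d[0]+q*d[1],-q*d[0]+c*d[1])
T=cv2.cvtColor(eyes.read_camera('top'),cv2.COLOR_RGB2HSV);m=cv2.inRange(T,(4,150,130),(20,255,255))[140:185,185:235]
cs,_=cv2.findContours(m,0,1)
for k in cs:
    h=cv2.minAreaRect(k);print([(np.round(p+[185,140],1),np.round(ray('top',p+[185,140],.035)[:2],3)) for p in cv2.boxPoints(h)],h[1])
E
```

```text
[0.6639 0.0793 0.0359] 0.07088811962476717 -0.027685556518148868
[0.685  0.1242 0.0313] 0.08255182110821221 0.020434170150064757
[(array([210.6, 174.3]), array([0.633, 0.1  ])), (array([212.2, 158.4]), array([0.675, 0.095])), (array([224.3, 159.6]), array([0.672, 0.063])), (array([222.8, 175.5]), array([0.629, 0.067]))] (12.238958358764648, 15.920595169067383)
[(array([192.5, 161.1]), array([0.669, 0.148])), (array([199.9, 144.8]), array([0.713, 0.128])), (array([211. , 149.8]), array([0.699, 0.098])), (array([203.6, 166.2]), array([0.655, 0.118]))] (12.16580581665039, 17.95904541015625)
```

Request:
apply_moves(
  delta_pos=[
    [0.006,0,0.012],
    [0.015,-0.001,0.024],
    [0.024,-0.002,0.036],
    [0.034,-0.003,0.048],
    [0.044,-0.004,0.06],
    [0.044,-0.004,0.085],
    [0.044,-0.004,0.12],
    [0.044,-0.004,0.15],
  ],
  dr=[
    [0,0,0],
    [0,0,0],
    [0,0,0],
    [0,0,0],
    [0,0,0],
    [-0.005,-0.03,0],
    [-0.01,-0.06,0],
    [-0.02,-0.12,0],
  ],
  jaw=[0,0,0,0,0,0,0,0],
)

```text
time: 9.53
tool_pos: [0.5599, 0.1305, 0.1024]
tool_rot: [3.139, 0.462, 2.94]
contact_force: [-0.5, 0.5, -1.7]
opening: 0.0159
grip_force: 60.0
```

```bash
python3 - <<'E'
from h import *
tr();where()
save('top','t6.png');a=cv2.imread('pics/t6.png')[120:250,140:260]
save('scene','s6.png');b=cv2.imread('pics/s6.png')[100:230,240:360]
cv2.imwrite('pics/c6.png',np.hstack([cv2.resize(a,(400,433),interpolation=cv2.INTER_CUBIC),cv2.resize(b,(400,433),interpolation=cv2.INTER_CUBIC)]))
T=cv2.cvtColor(cv2.imread('pics/t6.png'),cv2.COLOR_BGR2HSV);m=cv2.inRange(T,(4,150,130),(20,255,255))[130:190,180:240]
cs,_=cv2.findContours(m,0,1)
for k in cs:
    h=cv2.minAreaRect(k);print(cv2.contourArea(k),h[1],[(np.round(p+[180,130],1),np.round(ray('top',p+[180,130],.07)[:2],3)) for p in cv2.boxPoints(h)])
s,p0,R0=state(); R=R0*ST.inv(); TT=G+GP*ST.as_matrix()[:,2]
for c in (.048,-.048):
    w=p0+R.apply(np.array([LIP[0],c,LIP[2]])-TT); print('nose px',proj('top',w))
E
```

```text
lip in tray 0.12693117668561776 0.001704314473952643 0.09371068821051451
t 9.5333 tcp [0.5599 0.1305 0.1024] lip [0.7247 0.097  0.0937] head -11.536682257243061 pitch -11.497290386434276 roll 0.10744153894117967 F [-0.5483  0.4789 -1.745 ] op 0.015875242205125078 gf 59.994301199913025 q [ 0.1891  0.4158  1.9303 -0.4479  0.3987 -0.8006]
174.5 (18.0, 12.0) [(array([206., 159.]), array([0.666, 0.108])), (array([218., 159.]), array([0.665, 0.077])), (array([218., 177.]), array([0.618, 0.077])), (array([206., 177.]), array([0.619, 0.108]))]
174.5 (14.230247497558594, 21.50348663330078) [(array([188.3, 147.1]), array([0.698, 0.154])), (array([195.1, 126.7]), array([0.752, 0.136])), (array([208.6, 131.2]), array([0.74 , 0.101])), (array([201.8, 151.6]), array([0.686, 0.119]))]
nose px [190.4763 130.7476]
nose px [227.6225 137.527 ]
```

View pics/c6.png

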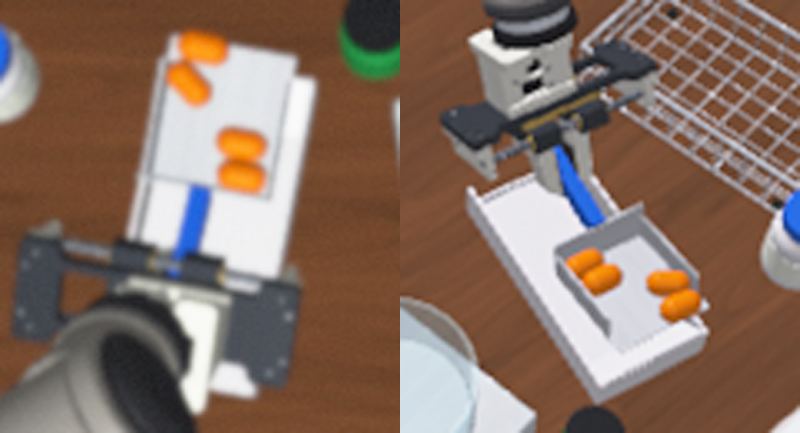

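All four boluses are in the raised pan: two at the rear, and two near the left nose corner at (203,47) and (188,85) in the left half. I'll tilt back more, gently, while still over the tray.

Request:
apply_moves(
  delta_pos=[
    [0,0,0.02],
    [0,0,0.05],
    [0,0,0.09],
    [0,0,0.13],
    [0,0,0.16],
    [0,0,0.18],
    [0,0,0.18],
    [0,0,0.18],
  ],
  dr=[
    [-0.01,-0.05,0],
    [-0.02,-0.1,0],
    [-0.03,-0.15,0],
    [-0.04,-0.2,0],
    [-0.05,-0.25,0],
    [-0.06,-0.3,0],
    [-0.06,-0.3,0],
    [-0.06,-0.3,0],
  ],
  jaw=[0,0,0,0,0,0,0,0],
)

```text
time: 10.3
tool_pos: [0.5589, 0.1308, 0.1728]
tool_rot: [3.14, 0.612, 2.941]
contact_force: [-0.5, 0.3, -2.9]
opening: 0.0159
grip_force: 60.0
```

```bash
cat >> h.py <<'E'
def load():
    "orange blobs as scoop-frame points (on the pan-floor plane, 12 mm up)"
    s,p0,R0=state(); R=R0*ST.inv(); TT=G+GP*ST.as_matrix()[:,2]; o=p0-R.apply(TT); n=R.as_matrix()[:,2]
    for c in('top','scene'):
        H=cv2.cvtColor(eyes.read_camera(c),cv2.COLOR_RGB2HSV); m=cv2.inRange(H,(4,150,130),(20,255,255))
        K,Rc,t=cam(c); C=-Rc.T@t
        for q in cv2.findContours(m,0,1)[0]:
            if cv2.contourArea(q)<15: continue
            out=[]
            for u in list(cv2.boxPoints(cv2.minAreaRect(q))):
                d=Rc.T@np.linalg.solve(K,[u[0],u[1],1.]); w=C+d*(n@(o+n*.012-C))/(n@d); out.append(R.inv().apply(w-o)[:2]*1000)
            out=np.array(out)
            if np.abs(out).max()<110: print(c,'area',cv2.contourArea(q),'scoop xy',out.round().tolist())
E
python3 - <<'E'
from h import *
tr();where();load()
E
```

```text
lip in tray 0.12534940026650795 0.0018979116133249242 0.18933755225929289
t 10.3 tcp [0.5589 0.1308 0.1728] lip [0.7232 0.0975 0.1893] head -11.481932904911007 pitch -20.080805443176384 roll 0.09808667271516879 F [-0.4898  0.3467 -2.9038] op 0.015912091019597747 gf 59.99454975128174 q [ 0.2282  0.285   1.9684 -0.6615  0.3965 -0.5899]
top area 218.0 scoop xy [[-12.0, -3.0], [-6.0, -35.0], [-52.0, -42.0], [-58.0, -10.0]]
top area 205.5 scoop xy [[-9.0, 54.0], [45.0, 35.0], [35.0, 2.0], [-19.0, 20.0]]
scene area 112.5 scoop xy [[-56.0, -35.0], [-70.0, -1.0], [-8.0, -3.0], [5.0, -35.0]]
scene area 142.5 scoop xy [[-15.0, 6.0], [-31.0, 47.0], [36.0, 42.0], [51.0, 3.0]]
```

Request:
apply_moves(
  delta_pos=[
    [-0.006,-0.01,0.01],
    [-0.02,-0.03,0.03],
    [-0.04,-0.06,0.05],
    [-0.065,-0.1,0.06],
    [-0.09,-0.145,0.06],
    [-0.115,-0.19,0.06],
    [-0.14,-0.235,0.06],
    [-0.165,-0.28,0.06],
  ],
  dr=[
    [0,0,0],
    [0,0,0],
    [0,0,0],
    [0,0,0],
    [0,0,0],
    [0,0,0],
    [0,0,0],
    [0,0,0],
  ],
  jaw=[0,0,0,0,0,0,0,0],
)

```text
time: 11.07
tool_pos: [0.4926, 0.018, 0.1964]
tool_rot: [3.14, 0.612, 2.941]
contact_force: [-1.0, 0.3, -2.0]
opening: 0.0154
grip_force: 60.0
```

Request:
apply_moves(
  delta_pos=[
    [-0.025,-0.045,0],
    [-0.05,-0.09,0],
    [-0.075,-0.135,0],
    [-0.1,-0.175,0],
    [-0.125,-0.21,0],
    [-0.145,-0.24,0],
    [-0.16,-0.26,0],
    [-0.168,-0.272,0],
  ],
  dr=[
    [0,0,0],
    [0,0,0],
    [0,0,0],
    [0,0,0],
    [0,0,0],
    [0,0,0],
    [0,0,0],
    [0,0,0],
  ],
  jaw=[0,0,0,0,0,0,0,0],
)

```text
time: 11.73
tool_pos: [0.4255, -0.091, 0.1967]
tool_rot: [3.139, 0.613, 2.939]
contact_force: [0.3, -0.1, -2.2]
opening: 0.016
grip_force: 60.0
```

```bash
python3 - <<'E'
from h import *
where();load()
L=np.array([.5846,-.126,.150])
for p,z in ((-18,.17),(-10,.155),(-3,.15),(4,.15),(9,.15)): delta(*tool_for(LIP,[*L[:2],z],TH,p))
E
```

```text
t 11.7333 tcp [ 0.4255 -0.091   0.1967] lip [ 0.5898 -0.1245  0.2133] head -11.570140870934798 pitch -20.097601613574867 roll 0.1394517579188101 F [ 0.2961 -0.0825 -2.2266] op 0.015956965649868857 gf 59.994263648986816 q [-0.5277 -0.0576  2.295   0.5462  0.367  -2.356 ]
top area 246.0 scoop xy [[-12.0, -3.0], [-6.0, -36.0], [-50.0, -45.0], [-57.0, -12.0]]
top area 212.0 scoop xy [[-19.0, 54.0], [33.0, 35.0], [20.0, 4.0], [-31.0, 23.0]]
scene area 140.5 scoop xy [[-53.0, -43.0], [-73.0, -9.0], [-10.0, -2.0], [8.0, -34.0]]
scene area 141.0 scoop xy [[-42.0, 25.0], [-26.0, 57.0], [38.0, 34.0], [22.0, 4.0]]
dpos [-0.0148 -0.0039 -0.0931] dr [0.01   0.0729 0.0024] | dist 0.037743736674268204 ang 2.1106431885188908
dpos [-0.0144 -0.004  -0.0719] dr [0.0659 0.3466 0.0027] | dist 0.0293588604191333 ang 10.106373754548706
dpos [-0.0074 -0.0054 -0.0335] dr [0.1148 0.586  0.003 ] | dist 0.013874092877230326 ang 17.105911507648702
dpos [ 0.0056 -0.0081  0.0162] dr [0.1637 0.8254 0.0033] | dist 0.007581320643094364 ang 24.105716531117118
dpos [ 0.0185 -0.0107  0.0505] dr [0.1986 0.9964 0.0034] | dist 0.021935667453321483 ang 29.10563407587319
```

Request:
apply_moves(
  delta_pos=[
    [-0.014,-0.004,-0.03],
    [-0.014,-0.004,-0.06],
    [-0.014,-0.004,-0.08],
    [-0.014,-0.004,-0.072],
    [-0.011,-0.005,-0.055],
    [-0.0074,-0.0054,-0.034],
    [-0.0074,-0.0054,-0.034],
  ],
  dr=[
    [0,0.04,0],
    [0.01,0.09,0],
    [0.03,0.2,0],
    [0.066,0.346,0],
    [0.09,0.47,0],
    [0.115,0.586,0],
    [0.115,0.586,0],
  ],
  jaw=[0,0,0,0,0,0,0],
)

```text
time: 12.42
tool_pos: [0.4261, -0.0929, 0.1849]
tool_rot: [-3.14, 0.316, 2.943]
contact_force: [0.4, -0.9, -2.6]
opening: 0.0158
grip_force: 60.0
```

```bash
python3 - <<'E'
from h import *
where();load()
L=np.array([.5846,-.126,.150])
for p in (4,11,18,25): delta(*tool_for(LIP,L,TH,p))
for a,b in ((25,53),(53,63)):
    p0,R0=tool_for(LIP,L,TH,a)
    for q in np.arange(a+7,b+1,7 if b-a>10 else 3):
        p1,R1=tool_for(LIP,L,TH,q); print(a,q,(p1-p0)/.4,(R1*R0.inv()).as_rotvec()/.5,p1)
E
```

```text
t 12.4167 tcp [ 0.4261 -0.0929  0.1849] lip [ 0.588  -0.1255  0.1518] head -11.372502049915118 pitch -3.132055444491815 roll -0.07574257725057788 F [ 0.3535 -0.9069 -2.604 ] op 0.01576525826398834 gf 59.99498426914215 q [-0.4468  0.062   2.0686  0.1161  0.7067 -1.896 ]
top area 216.5 scoop xy [[-8.0, -4.0], [-1.0, -38.0], [-47.0, -45.0], [-53.0, -12.0]]
top area 90.5 scoop xy [[-14.0, 42.0], [-10.0, 24.0], [-42.0, 18.0], [-46.0, 36.0]]
top area 92.0 scoop xy [[6.0, 42.0], [22.0, 31.0], [4.0, 4.0], [-12.0, 15.0]]
scene area 145.5 scoop xy [[-48.0, -42.0], [-58.0, -6.0], [-3.0, -1.0], [6.0, -36.0]]
scene area 144.5 scoop xy [[-53.0, 24.0], [-42.0, 58.0], [25.0, 35.0], [14.0, 2.0]]
dpos [ 0.0116 -0.0066  0.0518] dr [ 0.0476  0.2416 -0.0046] | dist 0.021418507449477646 ang 7.054622910466219
dpos [ 0.0305 -0.0104  0.0995] dr [ 0.096   0.4811 -0.0045] | dist 0.04184360350355584 ang 14.053939391713257
dpos [ 0.0549 -0.0154  0.1445] dr [ 0.1445  0.7206 -0.0044] | dist 0.06213469873699362 ang 21.053709224217044
dpos [ 0.0844 -0.0214  0.1861] dr [ 0.1929  0.9601 -0.0043] | dist 0.08219976034248137 ang 28.053593050810704
25 32 [ 0.0343 -0.007   0.0376] [0.0487 0.2394 0.    ] [ 0.4709 -0.1029  0.2721]
25 39 [ 0.0729 -0.0148  0.0707] [0.0974 0.4789 0.    ] [ 0.4863 -0.106   0.2853]
25 46 [ 0.1151 -0.0234  0.0987] [0.1461 0.7183 0.    ] [ 0.5032 -0.1094  0.2965]
25 53 [ 0.1604 -0.0326  0.1213] [0.1949 0.9578 0.    ] [ 0.5213 -0.1131  0.3055]
53 60 [ 0.0476 -0.0097  0.0168] [ 0.0487  0.2394 -0.    ] [ 0.5404 -0.117   0.3123]
53 63 [ 0.0686 -0.014   0.0221] [ 0.0696  0.3421 -0.    ] [ 0.5488 -0.1187  0.3144]
```

Request:
apply_moves(
  delta_pos=[
    [0.0116,-0.0066,0.0518],
    [0.0305,-0.0104,0.0995],
    [0.0549,-0.0154,0.1445],
    [0.0844,-0.0214,0.186],
    [0.0844,-0.0214,0.186],
  ],
  dr=[
    [0.0476,0.2416,0],
    [0.096,0.481,0],
    [0.1445,0.7206,0],
    [0.193,0.96,0],
    [0.193,0.96,0],
  ],
  jaw=[0,0,0,0,0],
)

```text
time: 12.93
tool_pos: [0.4601, -0.1012, 0.2593]
tool_rot: [-3.142, -0.173, 2.943]
contact_force: [0.5, -0.0, -3.1]
opening: 0.0153
grip_force: 60.0
```

Request:
apply_moves(
  delta_pos=[
    [0.0343,-0.007,0.0376],
    [0.0729,-0.0148,0.0707],
    [0.1151,-0.0234,0.0987],
    [0.1604,-0.0326,0.1213],
    [0.1604,-0.0326,0.1213],
  ],
  dr=[
    [0.0487,0.2394,0],
    [0.0974,0.4789,0],
    [0.1461,0.7183,0],
    [0.195,0.958,0],
    [0.195,0.958,0],
  ],
  jaw=[0,0,0,0,0],
)

```text
time: 13.35
tool_pos: [0.5255, -0.1147, 0.2959]
tool_rot: [3.136, -0.681, 2.947]
contact_force: [1.0, -0.5, -7.3]
opening: 0.0158
grip_force: 60.0
```

Request:
apply_moves(
  delta_pos=[
    [0.0476,-0.0097,0.0168],
    [0.0686,-0.014,0.0221],
    [0.0686,-0.014,0.0221],
    [0.0686,-0.014,0.0221],
    [0.0686,-0.014,0.0221],
    [0.0686,-0.014,0.0221],
    [0.0686,-0.014,0.0221],
  ],
  dr=[
    [0.0487,0.2394,0],
    [0.07,0.342,0],
    [0.07,0.342,0],
    [0.07,0.342,0],
    [0.07,0.342,0],
    [0.07,0.342,0],
    [0.07,0.342,0],
  ],
  jaw=[0,0,0,0,0,0,0],
)

```text
time: 13.93
tool_pos: [0.5479, -0.1192, 0.3181]
tool_rot: [3.142, -0.832, 2.942]
contact_force: [-0.9, -0.3, -2.1]
opening: 0.0156
grip_force: 60.0
```

```bash
python3 - <<'E'
from h import *
where();orange('top',.077);orange('scene',.077)
E
```

```text
t 13.9333 tcp [ 0.5479 -0.1192  0.3181] lip [ 0.5846 -0.1266  0.1539] head -11.426839376326809 pitch 62.693059508176916 roll 0.0008470422461975812 F [-0.885  -0.2738 -2.0754] op 0.01559928235214904 gf 59.99539911746979 q [-0.306   0.9441  0.4724 -0.1415  2.5501 -1.7603]
top orange px [347.3762 285.4561] area 171.0 w [ 0.3436 -0.2387  0.077 ] tray -0.17958417071367172 -0.4032241283626357
top orange px [364.2891 133.5811] area 56.5 w [ 0.7251 -0.2994  0.077 ] tray 0.2063206522829554 -0.38662749241129196
top orange px [ 65.0834 118.1334] area 523.5 w [0.7781 0.4733 0.077 ] tray 0.10421994235496584 0.3810853112482753
scene orange px [245. 305.] area 14.0 w [ 0.8186 -0.2633  0.077 ] tray 0.29075844096794345 -0.3325654033670108
scene orange px [274.0769 280.1154] area 13.0 w [ 0.8185 -0.1618  0.077 ] tray 0.27037993333124477 -0.23320835607812684
scene orange px [210.8683 285.4156] area 40.5 w [ 0.7201 -0.3011  0.077 ] tray 0.201811556289236 -0.3892851125258007
scene orange px [227.3441 233.957 ] area 15.5 w [ 0.6315 -0.1765  0.077 ] tray 0.09006009085784292 -0.2848354930609052
scene orange px [224.6293 225.8533] area 62.5 w [ 0.6063 -0.167   0.077 ] tray 0.06351772861571015 -0.28055189753789395
scene orange px [254.7475 221.1212] area 33.0 w [ 0.6512 -0.09    0.077 ] tray 0.09220558574761349 -0.19616024404237087
scene orange px [156.168  189.9458] area 126.0 w [ 0.3754 -0.2552  0.077 ] tray -0.1451779821915288 -0.4130227179841332
scene orange px [413.2112 158.0532] area 307.0 w [0.8102 0.4469 0.077 ] tray 0.14093455446030898 0.36161000752326306
```

Request:
apply_moves(
  delta_pos=[
    [-0.02,0,0.06],
    [-0.05,0,0.13],
    [-0.08,0,0.16],
    [-0.11,0,0.16],
    [-0.14,0,0.16],
    [-0.17,0,0.16],
    [-0.2,0,0.16],
    [-0.2,0,0.16],
  ],
  dr=[
    [0,0,0],
    [0,0,0],
    [-0.05,-0.24,0],
    [-0.1,-0.48,0],
    [-0.14,-0.7,0],
    [-0.19,-0.95,0],
    [-0.19,-0.95,0],
    [-0.19,-0.95,0],
  ],
  jaw=[0,0,0,0,0,0,0,0],
)

```text
time: 14.7
tool_pos: [0.4652, -0.1186, 0.3832]
tool_rot: [3.142, -0.348, 2.942]
contact_force: [-0.5, -0.3, -0.7]
opening: 0.0156
grip_force: 60.0
```

```bash
python3 - <<'E'
from h import *
where()
H=cv2.cvtColor(save('top','t8.png'),cv2.COLOR_RGB2HSV);m=cv2.inRange(H,(4,110,120),(22,255,255))
S=cv2.cvtColor(save('scene','s8.png'),cv2.COLOR_RGB2HSV);ms=cv2.inRange(S,(4,110,120),(22,255,255))
for n,k in(('top',m),('scene',ms)):
    for q in cv2.findContours(k,0,1)[0]:
        a=cv2.contourArea(q)
        if a>8: M=cv2.moments(q);u=np.array([M['m10'],M['m01']])/M['m00'];print(n,a,u,ray(n,u,.077),cv2.minAreaRect(q)[1])
p,R=tool_for([-.061,0,-.0024],[.540,.384,.22],9,0);delta(p,R)
E
```

```text
t 14.7 tcp [ 0.4652 -0.1186  0.3832] lip [ 0.5727 -0.1404  0.2554] head -11.461253019776638 pitch 34.911948710260475 roll 0.002929050234367724 F [-0.4795 -0.2715 -0.6803] op 0.015589407015303999 gf 59.9947464466095 q [-0.3707  0.4081  1.0545 -0.0642  2.0211 -1.7594]
top 21.5 [307.3566 191.4109] [ 0.577  -0.1486  0.077 ] (3.0, 10.0)
top 86.5 [281.7726 164.9364] [ 0.646  -0.0858  0.077 ] (7.938222408294678, 14.015923500061035)
top 19.0 [314.  158.5] [ 0.6616 -0.1682  0.077 ] (3.4785051345825195, 7.273237705230713)
top 571.0 [ 65.3179 118.4886] [0.7771 0.4726 0.077 ] (21.0, 29.0)
scene 11.0 [129.6364 374.2576] [ 0.766  -0.5765  0.077 ] (3.882901668548584, 8.043152809143066)
scene 16.0 [141.625  359.4688] [ 0.7567 -0.5377  0.077 ] (1.743955135345459, 28.40155601501465)
scene 80.0 [259.7354 363.2604] [ 0.9482 -0.3227  0.077 ] (4.949747085571289, 52.32590103149414)
scene 42.0 [250.5754 357.1944] [ 0.9236 -0.3311  0.077 ] (3.5355331897735596, 33.941123962402344)
scene 717.0 [228.6967 359.2873] [ 0.8928 -0.3749  0.077 ] (17.688688278198242, 78.3118896484375)
scene 26.0 [127.4295 345.3462] [ 
[... 8311 characters left out ...]
 82.51177978515625)
scene 40.0 [308.8875  55.0125] [0.2438 0.5263 0.077 ] (4.472135543823242, 29.96331024169922)
scene 801.5 [282.6575  50.9441] [0.1607 0.4635 0.077 ] (15.666406631469727, 126.76951599121094)
scene 284.5 [268.7903  37.7118] [0.0666 0.4731 0.077 ] (9.674708366394043, 67.47489166259766)
scene 133.0 [397.3383  23.4035] [0.343  0.9414 0.077 ] (38.47792053222656, 7.5259833335876465)
scene 9.0 [276.1852   7.5741] [-0.06    0.6254  0.077 ] (1.7557913064956665, 13.886712074279785)
scene 80.5 [248.9275  11.5466] [-0.1145  0.5183  0.077 ] (6.253987789154053, 34.873931884765625)
dpos [ 0.0565  1.2383 -0.2968] dr [-0.028  -1.2323  0.6906] | dist 0.5098612738873803 ang 40.476727510612555
```

Request:
apply_moves(
  delta_pos=[
    [-0.01,0.05,0],
    [-0.01,0.13,0],
    [-0.01,0.22,0],
    [-0.01,0.32,0],
    [0,0.42,0],
    [0,0.52,0],
    [0,0.6,0],
    [0,0.65,0],
  ],
  dr=[
    [0,-0.1,0.05],
    [0,-0.2,0.1],
    [0,-0.3,0.15],
    [0,-0.4,0.2],
    [0,-0.5,0.25],
    [0,-0.6,0.3],
    [0,-0.6,0.3],
    [0,-0.6,0.3],
  ],
  jaw=[0,0,0,0,0,0,0,0],
)

```text
time: 15.47
tool_pos: [0.4684, 0.1441, 0.379]
tool_rot: [3.103, -0.057, 3.104]
contact_force: [-0.1, -0.1, -2.5]
opening: 0.0155
grip_force: 60.0
```

```bash
cat >> h.py <<'E'
def dishcheck():
    H=cv2.cvtColor(save('top','chk.png'),cv2.COLOR_RGB2HSV);m=cv2.inRange(H,(4,110,120),(22,255,255))
    for q in cv2.findContours(m,0,1)[0]:
        a=cv2.contourArea(q)
        if a>8: M=cv2.moments(q);u=np.array([M['m10'],M['m01']])/M['m00'];print(a,u,ray('top',u,.077)[:2],cv2.minAreaRect(q)[1])
E
python3 - <<'E'
from h import *
where();dishcheck()
p,R=tool_for([-.061,0,-.0024],[.540,.384,.15],9,0);delta(p,R)
E
```

```text
t 15.4667 tcp [0.4684 0.1441 0.379 ] lip [0.6101 0.142  0.288 ] head -1.536443932820487 pitch 18.267728275624986 roll 2.2091672239906575 F [-0.0713 -0.1253 -2.5362] op 0.015507596665234318 gf 59.99612867832184 q [ 0.1112  0.2306  1.2689  0.047   1.6928 -1.4167]
13.0 [356.5385 327.2692] [ 0.2448 -0.2563] (2.0, 20.0)
9.5 [269.5614 315.4211] [ 0.2749 -0.0475] (11.045360565185547, 2.1728577613830566)
12.0 [249.5   316.125] [0.2739 0.001 ] (9.41357421875, 2.5495097637176514)
9.0 [152.9444 301.9259] [0.3102 0.2357] (2.0, 18.0)
38.5 [321.8831 300.1515] [ 0.3094 -0.1753] (4.0, 31.0)
203.0 [347.0969 285.1831] [ 0.3443 -0.2381] (16.099689483642578, 16.099689483642578)
34.0 [338.1618 254.7353] [ 0.4181 -0.2194] (6.2891130447387695, 21.244932174682617)
15.5 [197.3763 250.3871] [0.4333 0.128 ] (2.686600685119629, 14.129528045654297)
112.0 [393.1949 248.9464] [ 0.4305 -0.3556] (51.869083404541016, 8.22032356262207)
311.5 [237.2263 250.0144] [0.4329 0.0294] (14.0, 69.0)
16.5 [416.7374 244.0707] [ 0.4417 -0.4144] (4.0, 19.0)
10.5 [223.3175 241.6984] [0.4538 0.0637] (2.5399253368377686, 12.1474685668
[... 986 characters left out ...]
1354827881)
26.0 [158.3077 136.9936] [0.724  0.2301] (20.162914276123047, 2.921128988265991)
45.0 [313.3407 134.5778] [ 0.7244 -0.1687] (37.0, 4.0)
253.5 [357.9106 133.3517] [ 0.726  -0.2831] (23.53710174560547, 16.413114547729492)
595.5 [ 65.5564 118.2894] [0.7777 0.472 ] (22.0, 29.0)
46.5 [345.4444 103.8638] [ 0.8053 -0.2547] (10.0, 5.0)
42.0 [306.1786 104.5159] [ 0.8052 -0.1528] (10.18233871459961, 5.515433311462402)
44.5 [388.809   89.0749] [ 0.8437 -0.3693] (22.203153610229492, 5.656854629516602)
16.0 [255.4583  87.75  ] [ 0.8529 -0.0219] (13.645115852355957, 4.1099748611450195)
dpos [ 0.0551  0.575  -0.4667] dr [-0.0416 -0.6443  0.3736] | dist 0.29705083271972443 ang 21.370000129077003
```

All four boluses are in the dish: single blobs at (315,180) and (282,165), and a pair at (316,163). Next is the basket.

Request:
apply_moves(
  delta_pos=[
    [0.01,0.09,0],
    [0.02,0.18,0],
    [0.03,0.27,0],
    [0.04,0.36,-0.05],
    [0.05,0.45,-0.12],
    [0.055,0.53,-0.18],
    [0.055,0.575,-0.22],
    [0.055,0.575,-0.22],
  ],
  dr=[
    [-0.01,-0.1,0.05],
    [-0.02,-0.2,0.1],
    [-0.02,-0.3,0.16],
    [-0.03,-0.4,0.22],
    [-0.04,-0.5,0.28],
    [-0.042,-0.644,0.374],
    [-0.042,-0.644,0.374],
    [-0.042,-0.644,0.374],
  ],
  jaw=[0,0,0,0,0,0,0,0],
)

```text
time: 16.18
tool_pos: [0.4879, 0.3736, 0.2844]
tool_rot: [-3.137, 0.253, -2.984]
contact_force: [-0.5, -1.2, -2.0]
opening: 0.0157
grip_force: 60.0
```

```bash
python3 - <<'E'
from h import *
where()
for z in(.1,.02,.012): delta(*tool_for([-.061,0,-.0024],[.540,.384,z],9,0))
s,p0,R0=state(); R=R0*ST.inv(); TT=G+GP*ST.as_matrix()[:,2]
# basket rim corners vs nose/handle-end at their planned place
for c in ([.052,.048],[.052,-.048],[-.175,0]):
    w=np.array([.540,.384])+Ro.from_euler('z',9,degrees=True).apply([c[0]+.061,c[1],0])[:2]; print(w)
E
```

```text
t 16.1833 tcp [0.4879 0.3736 0.2844] lip [0.6487 0.3988 0.241 ] head 8.959773157405127 pitch 0.49131519264496293 roll -0.25984554026552464 F [-0.479  -1.1582 -2.0492] op 0.01570839262977919 gf 59.9975860118866 q [ 0.5851  0.3504  1.3792 -0.117   1.185  -1.111 ]
dpos [ 0.0065  0.0063 -0.356 ] dr [ 0.0116 -0.0155  0.0014] | dist 0.1424427245337282 ang 0.5571745008341455
dpos [ 0.0065  0.0063 -0.556 ] dr [ 0.0116 -0.0155  0.0014] | dist 0.2224261786641036 ang 0.5571745008341455
dpos [ 0.0065  0.0063 -0.576 ] dr [ 0.0116 -0.0155  0.0014] | dist 0.23042515590396845 ang 0.5571745008341455
[0.6441 0.4491]
[0.6591 0.3543]
[0.4274 0.3662]
```

Request:
apply_moves(
  delta_pos=[
    [0.0065,0.0063,-0.08],
    [0.0065,0.0063,-0.16],
    [0.0065,0.0063,-0.24],
    [0.0065,0.0063,-0.32],
    [0.0065,0.0063,-0.4],
    [0.0065,0.0063,-0.45],
    [0.0065,0.0063,-0.5],
    [0.0065,0.0063,-0.53],
  ],
  dr=[
    [0.0116,-0.0155,0],
    [0.0116,-0.0155,0],
    [0.0116,-0.0155,0],
    [0.0116,-0.0155,0],
    [0.0116,-0.0155,0],
    [0.0116,-0.0155,0],
    [0.0116,-0.0155,0],
    [0.0116,-0.0155,0],
  ],
  jaw=[0,0,0,0,0,0,0,0],
)

```text
time: 16.85
tool_pos: [0.4933, 0.3719, 0.0762]
tool_rot: [3.141, 0.268, -2.991]
contact_force: [-0.1, -0.1, -1.7]
opening: 0.0155
grip_force: 60.0
```

```bash
python3 - <<'E'
from h import *
where()
delta(*tool_for([-.061,0,-.0024],[.540,.384,.010],9,0))
E
```

```text
t 16.85 tcp [0.4933 0.3719 0.0762] lip [0.6547 0.3965 0.0351] head 8.633338206659305 pitch -0.35155669075445467 roll 0.0555120224665591 F [-0.1334 -0.1437 -1.6826] op 0.01552660545859135 gf 59.99491810798645 q [ 0.5784  0.5582  1.6721 -0.1756  0.6736 -1.0186]
dpos [-0.0068  0.0106 -0.0603] dr [-0.0038  0.0118  0.0128] | dist 0.024654091922689685 ang 0.5108711623105088
```

Request:
apply_moves(
  delta_pos=[
    [-0.007,0.01,-0.015],
    [-0.007,0.01,-0.03],
    [-0.007,0.01,-0.045],
    [-0.007,0.01,-0.055],
    [-0.007,0.01,-0.06],
    [-0.007,0.01,-0.06],
  ],
  dr=[
    [-0.004,0.012,0.012],
    [-0.004,0.012,0.012],
    [-0.004,0.012,0.012],
    [-0.004,0.012,0.012],
    [-0.004,0.012,0.012],
    [-0.004,0.012,0.012],
  ],
  jaw=[0,0,0,0,0,0],
)

```text
time: 17.35
tool_pos: [0.4905, 0.3771, 0.0553]
tool_rot: [3.139, 0.266, -2.984]
contact_force: [-0.9, 0.3, -1.9]
opening: 0.0155
grip_force: 60.0
```

```bash
python3 - <<'E'
from h import *
where()
delta(*tool_for([-.061,0,-.0024],[.540,.384,.010],9,0))
E
```

```text
t 17.35 tcp [0.4905 0.3771 0.0553] lip [0.6517 0.4028 0.014 ] head 9.045580007649642 pitch -0.2495650082579475 roll 0.12383909445921287 F [-0.8624  0.2745 -1.8738] op 0.01545147724310779 gf 59.9947464466095 q [ 0.5872  0.5902  1.685  -0.1835  0.6306 -1.0057]
dpos [ 0.0002 -0.0023 -0.0082] dr [-0.0056  0.0079 -0.0016] | dist 0.003419686302724619 ang 0.28234943053351613
```

Request:
apply_moves(
  delta_pos=[
    [0,-0.002,-0.005],
    [0,-0.002,-0.009],
    [0,-0.002,-0.009],
    [0,-0.002,-0.009],
  ],
  dr=[
    [-0.004,0.008,0],
    [-0.004,0.008,0],
    [-0.004,0.008,0],
    [-0.004,0.008,0],
  ],
  jaw=[0,0,0,0],
)

```text
time: 17.68
tool_pos: [0.4905, 0.3763, 0.0519]
tool_rot: [3.141, 0.262, -2.984]
contact_force: [-0.4, -0.2, -2.1]
opening: 0.0157
grip_force: 60.0
```

Request:
apply_moves(
  delta_pos=[
    [0,0,-0.005],
    [0,0,-0.007],
    [0,0,-0.007],
  ],
  dr=[
    [0,0,0],
    [0,0,0],
    [0,0,0],
  ],
  jaw=[0,0,0],
)

```text
time: 17.93
tool_pos: [0.4907, 0.3766, 0.0511]
tool_rot: [3.14, 0.264, -2.984]
contact_force: [-6.6, -3.9, 13.2]
opening: 0.0155
grip_force: 60.0
```

Request:
apply_moves(
  delta_pos=[
    [0,0,0.003],
    [0,0,0.004],
    [0,0,0.004],
    [0,0,0.004],
    [0,0,0.004],
    [0,0,0.004],
  ],
  dr=[
    [0,0,0],
    [0,0,0],
    [0,0,0],
    [0,0,0],
    [0,0,0],
    [0,0,0],
  ],
  jaw=[0.25,0.4,0.6,0.6,0.6,0.6],
)

```text
time: 18.43
tool_pos: [0.4904, 0.3763, 0.0503]
tool_rot: [3.141, 0.262, -2.984]
contact_force: [0.1, 0.5, -0.7]
opening: 0.0508
grip_force: 0.0
```

Request:
apply_moves(
  delta_pos=[
    [0,0,0.02],
    [0,0,0.06],
    [0,0,0.12],
    [0,0,0.2],
    [-0.05,0,0.3],
    [-0.1,0,0.4],
    [-0.15,0,0.45],
    [-0.2,0,0.5],
  ],
  dr=[
    [0,0,0],
    [0,0,0],
    [0,0,0],
    [0,0,0],
    [0,0,0],
    [0,0,0],
    [0,0,0],
    [0,0,0],
  ],
  jaw=[0.6,0.6,0.6,0.6,0.6,0.6,0.6,0.6],
)

```text
time: 19.1
tool_pos: [0.4099, 0.3766, 0.2542]
tool_rot: [3.138, 0.265, -2.985]
contact_force: [-0.2, 1.0, -0.4]
opening: 0.0549
grip_force: 0.0
```

Request:
apply_moves(
  delta_pos=[
    [-0.1,-0.1,0.05],
    [-0.2,-0.2,0.1],
    [-0.2,-0.3,0.1],
    [-0.2,-0.4,0.1],
    [-0.2,-0.4,0.1],
    [-0.2,-0.4,0.1],
  ],
  dr=[
    [0,0,0],
    [0,0,0],
    [0,0,0],
    [0,0,0],
    [0,0,0],
    [0,0,0],
  ],
  jaw=[0.6,0.6,0.6,0.6,0.6,0.6],
)

```text
time: 19.6
tool_pos: [0.3291, 0.2132, 0.2918]
tool_rot: [3.141, 0.264, -2.986]
contact_force: [-0.5, 0.3, -0.1]
opening: 0.0549
grip_force: 0.0
```

```bash
python3 - <<'E'
from h import *
where()
im=save('top','end.png');save('scene','ends.png');H=cv2.cvtColor(im,cv2.COLOR_RGB2HSV)
m=cv2.inRange(H,(105,150,60),(130,255,255))
for q in cv2.findContours(m,0,1)[0]:
    if cv2.contourArea(q)>40:
        r=cv2.minAreaRect(q);print('blue',r,ray('top',r[0],.07)[:2])
S=cv2.cvtColor(cv2.imread('pics/ends.png'),cv2.COLOR_BGR2HSV)
for n,A in(('top',H),('scene',S)):
    m=cv2.inRange(A,(4,150,130),(20,255,255))
    for q in cv2.findContours(m,0,1)[0]:
        if cv2.contourArea(q)>15: r=cv2.minAreaRect(q);w=ray(n,r[0],.077)[:2];print(n,np.round(r[0],1),np.round(r[1],1),w,'to dish',np.hypot(*(w-[.614,-.132])))
E
```

```text
t 19.6 tcp [0.3291 0.2132 0.2918] lip [0.4903 0.2386 0.2501] head 8.927713064461033 pitch -0.127014500404206 roll 0.025254614140926085 F [-0.5409  0.2949 -0.0505] op 0.05490196477261851 gf 0.0 q [ 0.4382 -0.1025  1.8915 -0.0812  1.0998 -1.2606]
blue ((307.1700744628906, 222.81280517578125), (21.249723434448242, 56.56060028076172), 80.90972137451172) [ 0.4984 -0.1465]
blue ((99.5, 230.0), (44.0, 7.0), 90.0) [0.4874 0.3753]
blue ((130.5, 135.0), (22.0, 23.0), 90.0) [0.7324 0.304 ]
blue ((489.5, 131.0), (112.0, 43.0), 90.0) [ 0.7291 -0.6241]
top [347.3 285.3] [14.8 15.6] [ 0.3441 -0.2384] to dish 0.2901046864942163
top [314.5 180.5] [12.7  7.1] [ 0.6047 -0.1675] to dish 0.03673398042843129
top [282.1 164.7] [ 6.7 13. ] [ 0.6466 -0.0866] to dish 0.055897627028001884
top [316.1 162.9] [28.4  8.9] [ 0.65   -0.1731] to dish 0.05462890232928658
top [359. 133.] [22. 14.] [ 0.7268 -0.2859] to dish 0.19085515746084636
top [ 65.  118.5] [21. 28.] [0.7771 0.4734] to dish 0.6270149742506294
top [306.5 104.5] [9. 5.] [ 0.8052 -0.1537] to dish 0.19241069880496287
top [345.5 103.5] [9. 5.] [ 0.8063 -0.2548] to dish 0.22820103593118998
scene [210.7 284.2] [13.4  5.6] [ 0.7172 -0.2995] to dish 0.19670091802024023
scene [227.1 233.8] [10.4  2.7] [ 0.6308 -0.1767] to dish 0.04772719596294977
scene [224.5 225.5] [11.  7.] [ 0.6052 -0.1666] to dish 0.035695942343373165
scene [255.2 219.1] [ 6.7 11.6] [ 0.6471 -0.0848] to dish 0.057651017194878
scene [156.5 190. ] [15.7 11.6] [ 0.3762 -0.2545] to dish 0.26748854992531895
scene [413.3 157.8] [16.4 22.6] [0.8096 0.448 ] to dish 0.6120605453446366
```

```bash
python3 -c "
from cell import job
print(job.hand_in())"
```

```text
the job is handed in; nothing more can be done
None
```

All four boluses are in the glass dish and none are left in the tray. The scoop is lying on the basket floor, the arm is clear, and the job was handed in at about 20 s; the hand-in call returned no verdict.

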